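# Clear down the goldsmith's bench

## Robot

A 7-joint arm with a two-finger parallel gripper is mounted at the origin on the work surface. World frame = base frame: x ahead of the robot, y to its left, z up, the work surface at z = 0. Lengths are in m, angles in rad, forces in N, time in s.
With the tool pointing down it reaches from about 0.4 to 0.85 m from the base axis. Payload 4.5 kg.
Tool frame: the origin (TCP) lies midway between the tips of the shut fingers; the grasp point (between the pads) lies 19 mm behind it; z points along the fingers, y is the line along which they close (so a half turn about z gives the same grasp; the last joint's range is limited). The gripper opens to 88 mm and grips with 3 to 60 N. Pads are 18 mm wide; open, the fingers measure 123 mm over their backs; the gripper's body (75 mm by 187 mm) begins 45 mm behind the grasp point.
Start: joints at [1.273, 0.689, -0.195, 1.565, 0.157, 0.902, -0.215], TCP at [0.204, -0.591, 0.239] pointing down, gripper open.
Joint ranges: [-3.01, 3.01], [-0.46, 2.08], [-1.47, 1.51], [0.13, 2.56], [-1, 4.14], [0.04, 2.09], [-2.66, 2.66]. Speed limits (rad/s): [2.57, 2.57, 3.14, 3.14, 3.14, 3.14, 3.14].

## Interface

Orientations are given as a rotation vector (axis times angle).
In Python, from station import monitor, vision, ticket gives the robot as it stands.
- The arm moves only by the tool carry_out, never from a script. Its argument "series" is a list of rows, each a list of 2 entries, a list of its own where there are three numbers: the shift along the tool's x, y, z in mm, then the turn about the tool's z in rad. A call has 1 to 20 rows; each row shifts and turns the commanded pose from where the row before left it, along the tool's axes as they then stand; what a row does not reach is not made up. A row lasts 1/10 s, in which the tool goes at most 50 mm and 8.59 degrees, less where a joint would pass 70% of its speed; a pose out of reach is approached as far as the arm can. A call is refused whole if a number of a shift passes 50 or a number of a turn 0.15, either way. A call with a gripper value outside its range is refused whole. "hand" is the closure, from -1 (fully open) to 1 (shut), set as the call begins (left out, the last holds). The fingers move at their own pace and stop on an object; the grip force is fixed at half the most. Time passes only in rows, so rows that do not move let the fingers close. It gives the time, the measured TCP pose, the force, the opening and the grip force at its end, in the units of the state.
- monitor.state(): the state, without advancing time (a new reading comes with each control period).
- vision.camera(name): name is "side" or "top" or "wrist"; returns a dict with "img" (480x640x3 uint8, red, green, blue), "intrinsics" (3x3 intrinsics, pixels), "R" (3x3) and "t" (3): a world point X has camera coordinates R X + t; the wrist camera has in their place "mount" (4x4, takes a point from camera to tool coordinates, whose origin is the TCP and whose axes are the flange's). Camera axes: x right, y down, z forward; pixel columns grow to the right and rows downward; lengths in m; the calibration is good to about 2 mm. The wrist camera is an equidistant fisheye: a pixel r from the principal point sees the ray r / f radians off the axis. A picture is of the moment at which its call begins: read the wrist's pose just before it. There is no depth.
- ticket.close_job(): hands the job in; it is judged then, once.
The state is a dict: "t": time; "joints": joint angles; "qd": joint speeds; "effort": joint torques, N m; "eef_pos": TCP position; "orientation": TCP orientation; "ft_force": force on the tool from outside, world axes, zero at the start; "moment": the same for the moment, N m; "finger_gap": finger opening in m; "finger_force": force on a finger pad.
Only numpy, scipy, OpenCV 4.12 (cv2) and the standard library are available. Lean on these libraries where they do the work, as an engineer would, in place of code of your own. Each camera call takes 0.05 s, during which the arm holds its last target. There are 200 camera calls.

## Task

Clear down the goldsmith's bench for the night. First, while everything there is dry, take the scraper block and sweep all the brass offcuts off the filing plate over its open end into the red scrap pan, without picking them up with the fingers; then turn every rinsed cup upside down and hang each on a drying peg of its own, straight and resting fully home on the peg's head. At the end the scraper stands on its foot on its cork mat again, and the bowl, the wire spool, the file and the pliers have been left where they are.

Things in the scene. Friction and masses are not known exactly. Their poses are not given: they have to be found in the camera images.
- filing_plate: fixed filing plate, one piece with the scrap pan. Steel sheet, top 55 mm above the bench; origin on the bench. In its own frame the free surface spans x -97 to +97 mm, y from the open lip at -125 to the back rail at +115 mm. Wooden rails 15 mm higher than the steel, 12 mm thick, on both x edges and the +y edge; what is pushed over the open -y end falls into the pan
- pan_floor (a point): centre of the floor of the red steel scrap pan, axes as the filing plate's; the pan's inside is 217 mm along x, 120 mm along y, its floor 51 mm below the top of the steel sheet; outer walls 50 mm tall; the plate's lip overhangs its near wall by 18 mm
- scraper: loose scraper block standing on its flat rubber foot, 160 g: foot 120 mm (own x) x 36 mm (own y) x 16 mm tall, straight edges; on it a light wooden grip ridge 100 x 24 mm, from 16 to 58 mm above the underside. Origin at the centre of the underside, z up; gripped across its 24 mm (own y)
- cork_mat: fixed cork mat for the scraper, 170 mm (own x) x 90 mm (own y) x 4 mm thick; origin at the centre of its underside, on the bench
- drip_mat: fixed black ribbed rubber mat, 70 mm (own x) x 400 mm (own y) x 4 mm, with three places 140 mm apart along its y; at each place two low ribs (6 mm high, 6 mm wide, 100 mm long along y, 38 mm apart) keep a lying cup from rolling. Origin at the centre of its underside
- drying_rack: fixed green drying rack: base 90 mm (own x) x 330 mm (own y) x 12 mm with a 5 mm lip, and three upright white pegs 115 mm apart along its y. Origin at the centre of its underside
- peg0 (a point): top of drying peg 0, at its centre, 112 mm above the bench (100 mm above the rack's base): a flat mushroom head 28 mm in diameter on a 12 mm stem
- peg1 (a point): top of drying peg 1, at its centre, 112 mm above the bench (100 mm above the rack's base): a flat mushroom head 28 mm in diameter on a 12 mm stem
- peg2 (a point): top of drying peg 2, at its centre, 112 mm above the bench (100 mm above the rack's base): a flat mushroom head 28 mm in diameter on a 12 mm stem
- cup0: rinsed cup 0, blue plastic, straight sided, 90 g, 58 mm outside diameter, 50 mm inside, 90 mm tall, 85 mm deep inside. Origin at the centre of the underside of its closed base, own z runs from there to the open mouth. It starts lying on its side in a place of the drip mat, mouth towards the mat's -y end (the robot's right), axis 33 mm above the bench. None if not there today
- cup0_floor (a point): centre of cup 0's inner floor (5 mm from the origin along own z); this is what rests on a peg's head when the cup hangs on it, leaving the mouth 15 mm above the rack's base
- cup1: rinsed cup 1, blue plastic, straight sided, 90 g, 58 mm outside diameter, 50 mm inside, 90 mm tall, 85 mm deep inside. Origin at the centre of the underside of its closed base, own z runs from there to the open mouth. It starts lying on its side in a place of the drip mat, mouth towards the mat's -y end (the robot's right), axis 33 mm above the bench. None if not there today
- cup1_floor (a point): centre of cup 1's inner floor (5 mm from the origin along own z); this is what rests on a peg's head when the cup hangs on it, leaving the mouth 15 mm above the rack's base
- cup2: rinsed cup 2, blue plastic, straight sided, 90 g, 58 mm outside diameter, 50 mm inside, 90 mm tall, 85 mm deep inside. Origin at the centre of the underside of its closed base, own z runs from there to the open mouth. It starts lying on its side in a place of the drip mat, mouth towards the mat's -y end (the robot's right), axis 33 mm above the bench. None if not there today
- cup2_floor (a point): centre of cup 2's inner floor (5 mm from the origin along own z); this is what rests on a peg's head when the cup hangs on it, leaving the mouth 15 mm above the rack's base
- chip0: loose brass offcut 0, a flat piece 30 x 20 x 8 mm, 30 g, origin at the centre of its underside as it starts; starts on the filing plate. None if not there today
- chip1: loose brass offcut 1, a flat piece 34 x 17 x 8 mm, 30 g, origin at the centre of its underside as it starts; starts on the filing plate. None if not there today
- chip2: loose brass offcut 2, a flat piece 26 x 23 x 8 mm, 30 g, origin at the centre of its underside as it starts; starts on the filing plate. None if not there today
- chip3: loose brass offcut 3, a flat piece 36 x 18 x 8 mm, 30 g, origin at the centre of its underside as it starts; starts on the filing plate. None if not there today
- chip4: loose brass offcut 4, a flat piece 28 x 24 x 8 mm, 30 g, origin at the centre of its underside as it starts; starts on the filing plate. None if not there today
- steel_bowl: bystander, loose: small steel bowl, 120 mm across, 45 mm tall; not part of the job. Origin at its underside, on the bench
- wire_spool: bystander, loose: spool of copper wire standing on its flange, 60 mm across, 36 mm tall; not part of the job. Origin at its underside, on the bench
- flat_file: bystander, loose: hand file with a wooden handle, 220 mm long, along own x, lying flat; not part of the job. Origin at its underside, on the bench
- pliers: bystander, loose: pliers with blue handles, about 140 mm long, along own x, lying flat; not part of the job. Origin at its underside, on the bench

How it is judged:
On the way, in this order (a step that is already met when the one before it is completed fails the run):
1. the scraper's foot is brought down onto the filing plate (x of scraper in the frame of filing_plate between -0.1 and 0.1 m and y of scraper in the frame of filing_plate between -0.14 and 0.14 m and z of scraper in the frame of filing_plate below 0.062 m and angle between scraper's own z axis and vertical below 0.2 rad), for 0.2 s.
2. all offcuts lie in the scrap pan (x of chip0 in the frame of pan_floor between -0.112 and 0.112 m and y of chip0 in the frame of pan_floor between -0.06 and 0.06 m and z of each of chip0, chip1, chip2, chip3, chip4 in the frame of pan_floor below 0.036 m and x of chip1 in the frame of pan_floor between -0.112 and 0.112 m and y of chip1 in the frame of pan_floor between -0.06 and 0.06 m and x of chip2 in the frame of pan_floor between -0.112 and 0.112 m and y of chip2 in the frame of pan_floor between -0.06 and 0.06 m and x of chip3 in the frame of pan_floor between -0.112 and 0.112 m and y of chip3 in the frame of pan_floor between -0.06 and 0.06 m and x of chip4 in the frame of pan_floor between -0.112 and 0.112 m and y of chip4 in the frame of pan_floor between -0.06 and 0.06 m), for 0.2 s.
3. a first cup hangs upside down on a drying peg (((angle between cup0's own z axis and vertical above 2.99 rad and (distance between cup0_floor and peg0 below 0.016 m or distance between cup0_floor and peg1 below 0.016 m or distance between cup0_floor and peg2 below 0.016 m)) or (angle between cup1's own z axis and vertical above 2.99 rad and (distance between cup1_floor and peg0 below 0.016 m or distance between cup1_floor and peg1 below 0.016 m or distance between cup1_floor and peg2 below 0.016 m)) or (angle between cup2's own z axis and vertical above 2.99 rad and (distance between cup2_floor and peg0 below 0.016 m or distance between cup2_floor and peg1 below 0.016 m or distance between cup2_floor and peg2 below 0.016 m)))), for 0.2 s.
At the end, for the whole second after the job is handed in: every offcut lies in the scrap pan; every cup is at rest upside down within 0.15 rad of vertical with its inner floor within 16 mm of the top of a peg; the scraper stands upright (within 0.12 rad) on the cork mat, its centre within 42 mm (along the mat) and 36 mm (across) of the mat's centre (all of step 2 and angle between each of cup0, cup1, cup2's own z axis and vertical above 2.99 rad and (distance between cup0_floor and peg0 below 0.016 m or distance between cup0_floor and peg1 below 0.016 m or distance between cup0_floor and peg2 below 0.016 m) and (distance between cup1_floor and peg0 below 0.016 m or distance between cup1_floor and peg1 below 0.016 m or distance between cup1_floor and peg2 below 0.016 m) and (distance between cup2_floor and peg0 below 0.016 m or distance between cup2_floor and peg1 below 0.016 m or distance between cup2_floor and peg2 below 0.016 m) and linear speed of each of cup0, cup1, cup2 below 0.03 m/s and x of scraper in the frame of cork_mat between -0.042 and 0.042 m and y of scraper in the frame of cork_mat between -0.036 and 0.036 m and angle between scraper's own z axis and vertical below 0.12 rad and z of scraper in the frame of cork_mat below 0.009 m); the robot touches nothing.
It fails at once if an offcut is pinched or pressed with the fingers (over 3 N) (contact force between the fingers and chip0 above 3 N or contact force between the fingers and chip1 above 3 N or contact force between the fingers and chip2 above 3 N or contact force between the fingers and chip3 above 3 N or contact force between the fingers and chip4 above 3 N).
It fails at once if a bystander (bowl, spool, file, pliers) is moved by more than 30 mm (distance of any of steel_bowl, wire_spool, flat_file, pliers from where it was at the start of the episode above 0.03 m).
Of cup0, cup1, cup2 only 2 to 3 are there at a start; the rules pass over those that are not, and their reading is None.
Of chip0, chip1, chip2, chip3, chip4 only 3 to 5 are there at a start; the rules pass over those that are not, and their reading is None.
At some moment in a run one of scraper, chip0, chip1, chip2, chip3, chip4 may be knocked a few centimetres aside while the robot is not near it.
It also fails if it takes over 208 s, if anything falls off the work surface, if the arm or the gripper's body presses on something with over 40 N, if the wrist force passes 120 N, or if a joint passes its speed limit or range.

## Working session

There is one attempt and no reset: what is moved stays moved. The work goes in short steps, Python scripts to look and compute and a tool call to move; the robot and the scene stay as the last step left them, time stands still between calls to the robot, and variables do not carry over. Pictures are saved under pics/ and viewed, at most 14 in all, crops included, and the job is handed in when it is done.

Besides the shell and the picture viewer there is one more tool, called after "Emit:" by a JSON object that holds its "api" and its "payload", one argument or row to a line. carry_out: Moves the arm, as the interface text tells. Its arguments: {"type":"object","properties":{"series":{"type":"array","items":{"type":"array"}},"hand":{"type":"number"}},"required":["series"]}

```bash
ls; mkdir -p pics; python3 - <<'E'
from station import monitor, vision
import cv2,numpy as np
print(monitor.state())
for n in ("top","side"):
    c=vision.camera(n); cv2.imwrite(f"pics/{n}0.png",c["img"][:,:,::-1])
    print(n,c["intrinsics"],c["R"],c["t"])
c=vision.camera("wrist");print(c["intrinsics"],c["mount"])
E
```

```text
pics
{'t': 0.0, 'joints': array([ 1.27278312,  0.68994547, -0.1945204 ,  1.56639004,  0.15732611,
        0.90250225, -0.2151058 ]), 'qd': array([ 0.00110237, -0.0001716 , -0.00228513, -0.00041477,  0.00060374,
       -0.00058837, -0.00071453]), 'effort': array([ 5.91103490e-04, -5.27551317e+01, -1.26679312e+00, -1.53427273e+01,
       -5.26854582e-02,  6.61531580e-03,  1.83748780e-04]), 'eef_pos': array([ 0.20333348, -0.59030678,  0.23792199]), 'orientation': array([-3.09666080e+00, -5.18690461e-01,  7.21407474e-04]), 'ft_force': array([ 0.51414397, -0.55853696,  0.92811481]), 'moment': array([-0.0042834 ,  0.05906524, -0.02174512]), 'finger_force': 0.0, 'finger_gap': 0.08786718414938599}
top [[460.00925493   0.         319.04409241]
 [  0.         460.00925493 239.37733516]
 [  0.           0.           1.        ]] [[-0.00549841 -0.99997494 -0.00446059]
 [-0.9972666   0.00581209 -0.07365835]
 [ 0.07368243  0.00404339 -0.99727356]] [-0.0216056   0.60776987  1.03680106]
side [[475.0187204    0.         314.80006765]
 [  0.         475.0187204  240.47975166]
 [  0.           0.           1.        ]] [[-0.81319022 -0.58178606 -0.01570489]
 [-0.35204916  0.51320544 -0.78273978]
 [ 0.46344693 -0.63098744 -0.62215094]] [0.47884492 0.31207744 1.06935022]
[[371.64829954   0.         316.91360781]
 [  0.         371.64829954 237.7950009 ]
 [  0.           0.           1.        ]] [[-6.54492150e-04 -9.48952613e-01 -3.15417992e-01  8.23629039e-02]
 [ 9.99999527e-01 -3.94258966e-04 -8.88848361e-04  4.82413548e-04]
 [ 7.19118604e-04 -3.15418424e-01  9.48952423e-01 -1.46436988e-01]
 [ 0.00000000e+00  0.00000000e+00  0.00000000e+00  1.00000000e+00]]
```

View pics/top0.png

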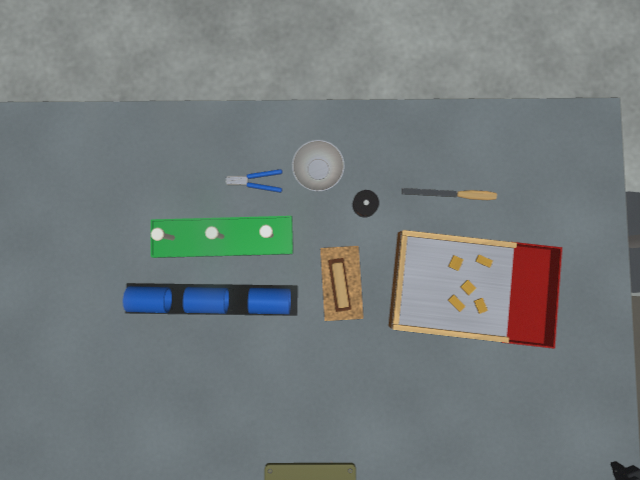

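View pics/side0.png

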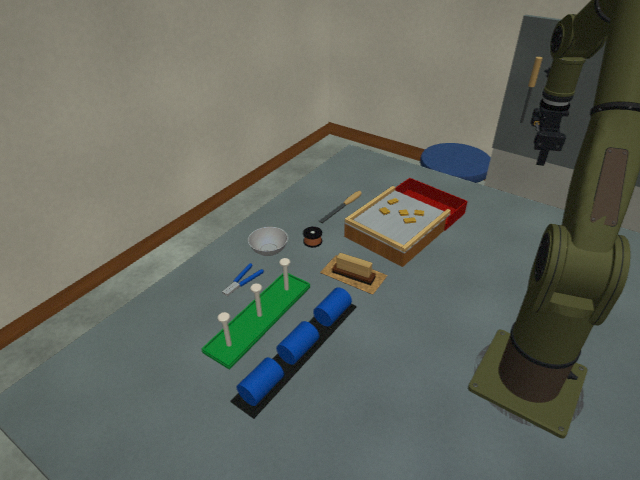

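The top view shows 5 chips on the plate around (468,285), with the pan to the right. The scraper is at (341,285), the 3 cups are at (148/205/270,300) and the pegs are at (157,234), (211,232), (265,231).

```bash
cat > h.py <<'E'
import cv2,numpy as np
from station import monitor, vision
from scipy.spatial.transform import Rotation as Ro
def cast(c,px,z):
    px=np.atleast_2d(np.asarray(px,float)); K=np.array(c["intrinsics"]);R=np.array(c["R"]);C=-R.T@np.array(c["t"])
    d=np.c_[px,np.ones(len(px))]@np.linalg.inv(K).T@R
    return (C+d*((z-C[2])/d[:,2])[:,None])[:,:2]
def hsv(c): return cv2.cvtColor(c["img"],cv2.COLOR_RGB2HSV)
def blobs(m,amin=40,amax=1e6):
    cs,_=cv2.findContours(m,cv2.RETR_EXTERNAL,cv2.CHAIN_APPROX_NONE)
    return [k for k in cs if amin<cv2.contourArea(k)<amax]
def rect(c,k,z):
    p=(cast(c,k[:,0,:],z)*1000).astype(np.float32)
    (cx,cy),(w,h),a=cv2.minAreaRect(p)
    if w<h: w,h,a=h,w,a+90
    a=(a+90)%180-90
    return [round(float(v),1) for v in (cx,cy,w,h,a)]   # mm, deg of long axis
def box(m,x0,x1,y0,y1):
    o=np.zeros_like(m); o[y0:y1,x0:x1]=m[y0:y1,x0:x1]; return o
def tool():
    s=monitor.state(); A=Ro.from_rotvec(s["orientation"]).as_matrix()
    return s,A
E
python3 - <<'E'
from h import *
c=vision.camera("top"); H=hsv(c); print("C",-c["R"].T@c["t"])
for p in [(148,300),(265,231),(200,245),(340,285),(328,300),(468,287),(403,280),(440,240),(535,290),(440,300),(345,300),(336,300)]: print(p,H[p[1],p[0]],end=' ')
print()
blue=cv2.inRange(H,(100,150,60),(130,255,255))
for k in blobs(box(blue,100,320,270,330)): print("cup",cv2.boundingRect(k),rect(c,k,.033))
white=cv2.inRange(H,(0,0,170),(180,70,255))
for k in blobs(box(white,130,300,220,260),15): print("peg",cv2.boundingRect(k),rect(c,k,.112))
g=cv2.inRange(H,(45,120,50),(75,255,255))
for k in blobs(g): print("rack",rect(c,k,.012))
cork=cv2.inRange(H,(5,50,40),(28,255,255))
for k in blobs(cork): print("brown",cv2.boundingRect(k),rect(c,k,.004),rect(c,k,.063),rect(c,k,.07))
red=cv2.inRange(H,(0,150,60),(5,255,255))|cv2.inRange(H,(172,150,60),(180,255,255))
for k in blobs(red): print("red",rect(c,k,.05),rect(c,k,.07))
E
```

```text
C [ 0.52959577 -0.02932967  1.07864523]
(148, 300) [108 197 184] (265, 231) [ 75   2 221] (200, 245) [ 68 158 158] (340, 285) [ 19 105 187] (328, 300) [ 17 119 158] (468, 287) [ 20 163 183] (403, 280) [ 14  32 166] (440, 240) [135   3 151] (535, 290) [  1 205 142] (440, 300) [112  17 166] (345, 300) [ 19 104 182] (336, 300) [ 12 140  84] 
cup (248, 288, 43, 26) [469.2, 88.8, 95.1, 56.1, 89.7]
cup (183, 287, 46, 27) [471.1, 232.4, 102.9, 56.7, 88.0]
cup (123, 286, 49, 27) [473.5, 364.6, 109.3, 57.8, 87.7]
peg (151, 228, 12, 13) [614.4, 317.9, 25.6, 23.3, 1.1]
peg (205, 227, 13, 12) [616.9, 202.7, 25.5, 23.3, 89.7]
peg (259, 225, 14, 13) [619.4, 87.5, 25.6, 25.3, 44.9]
rack [617.2, 202.4, 328.1, 88.9, -88.8]
brown (474, 298, 14, 16) [453.7, -397.4, 32.5, 22.5, 20.3] [457.9, -377.2, 30.8, 21.3, 20.3] [458.4, -374.8, 30.5, 21.1, 20.3]
brown (448, 295, 17, 17) [460.0, -341.9, 38.8, 18.2, 44.2] [463.8, -324.7, 36.6, 17.2, 44.2] [464.3, -322.7, 36.4, 17.0, 44.2]
brown (461, 280, 15, 15) [495.6, -369.6, 25.9, 24.8, 44.0] [497.4, -350.9, 24.5, 23.5, 44.0] [497.7, -348.7, 24.3, 23.3, 44.0]
brown (476, 255, 17, 13) [557.4, -409.2, 36.2, 18.9, 62.8] [555.9, -388.3, 34.2, 17.9, 62.8] [555.7, -385.9, 34.0, 17.8, 62.8]
brown (448, 255, 15, 16) [553.1, -342.7, 30.5, 25.9, -27.1] [551.8, -325.5, 28.8, 24.5, -27.1] [551.7, -323.4, 28.6, 24.3, -27.1]
brown (320, 246, 43, 75) [507.6, -76.1, 169.7, 91.1, 3.0] [508.8, -73.5, 160.4, 86.1, 3.0] [509.0, -73.2, 159.3, 85.5, 3.0]
brown (389, 230, 129, 113) [501.0, -335.2, 280.0, 234.3, 83.3] [502.5, -318.4, 264.7, 221.4, 83.3] [502.7, -316.4, 262.8, 219.9, 83.3]
brown (457, 190, 40, 10) [712.9, -396.5, 91.9, 21.4, 89.6] [702.8, -376.4, 86.8, 20.2, 89.6] [701.6, -374.0, 86.2, 20.1, 89.6]
red [480.5, -501.5, 223.3, 105.1, -6.7] [481.5, -492.3, 218.9, 103.0, -6.7]
```

```bash
python3 -c "
import cv2
a=cv2.imread('pics/top0.png')[215:365,310:570]
cv2.imwrite('pics/crop0.png',cv2.resize(a,None,fx=3,fy=3,interpolation=cv2.INTER_CUBIC))"
```

```text
(no output)
```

View pics/crop0.png

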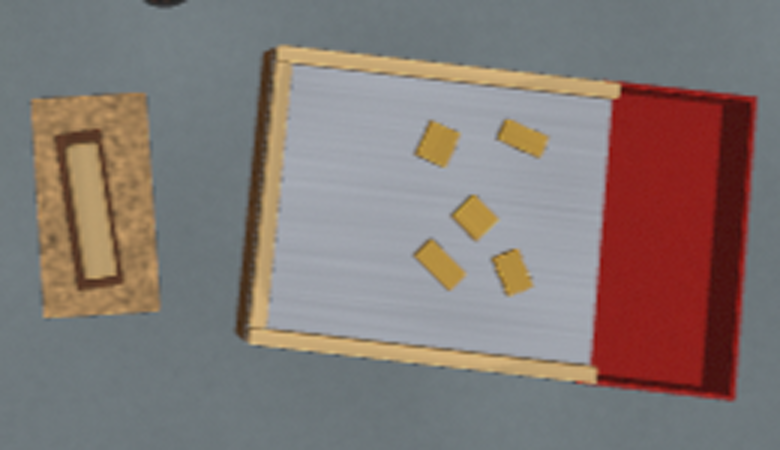

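The crop shows the rail's outer top corners at crop (279,46), (250,342), (621,83) and (597,383). The lip runs from (612,100) to (592,363), and the scraper ridge is centred at (92,211).

```bash
python3 - <<'E'
from h import *
c=vision.camera("top"); H=hsv(c)
f=lambda p:np.array(p)/3.+[310,215]
q=cast(c,[f(p) for p in [(279,46),(250,342),(621,83),(597,383)]],.07)*1000; print(q.round(1)); 
l=cast(c,[f(p) for p in [(612,100),(592,363)]],.055)*1000;print("lip",l.round(1))
ridge=cv2.inRange(H,(15,80,165),(24,125,255))
for k in blobs(cv2.morphologyEx(box(ridge,330,352,255,315),cv2.MORPH_OPEN,np.ones((3,3)))): print("ridge",rect(c,k,.062))
foot=cv2.inRange(H,(5,110,40),(15,255,115))
for k in blobs(box(foot,325,356,250,318)): print("foot",rect(c,k,.02))
yaw=np.deg2rad(-6.7);ex=np.array([np.cos(yaw),np.sin(yaw)]);ey=np.array([-ex[1],ex[0]])
for a in (q,l): print((a@np.c_[ex,ey]).round(1))
s,A=tool();print(A.round(3))
E
```

```text
[[ 623.  -210.1]
 [ 408.5 -185.1]
 [ 594.4 -459.4]
 [ 378.1 -434.1]]
lip [[ 582.7 -458.6]
 [ 390.3 -437. ]]
ridge [504.3, -70.6, 97.2, 20.1, 8.1]
foot [504.7, -70.4, 119.3, 35.4, 8.1]
[[ 643.2 -135.9]
 [ 427.3 -136.1]
 [ 643.9 -386.9]
 [ 426.2 -387. ]]
[[ 632.3 -387.5]
 [ 438.6 -388.5]]
[[ 0.945  0.326 -0.   ]
 [ 0.326 -0.945  0.001]
 [-0.    -0.001 -1.   ]]
```

Emit:
{"api": "carry_out", "payload": {
  "hand": -1,
  "series": [
    [[0, 0, 0], 0.095],
    [[0, 0, 0], 0.095],
    [[20.6, -26.2, 0], 0],
    [[20.6, -26.2, 0], 0],
    [[20.6, -26.2, 0], 0],
    [[20.6, -26.2, 0], 0],
    [[20.6, -26.2, 0], 0],
    [[20.6, -26.2, 0], 0],
    [[20.6, -26.2, 0], 0],
    [[20.6, -26.2, 0], 0],
    [[20.6, -26.2, 0], 0],
    [[20.6, -26.2, 0], 0],
    [[20.6, -26.2, 0], 0],
    [[20.6, -26.2, 0], 0],
    [[20.6, -26.2, 0], 0],
    [[20.6, -26.2, 0], 0],
    [[20.6, -26.2, 0], 0],
    [[20.6, -26.2, 0], 0],
    [[20.6, -26.2, 0], 0],
    [[20.6, -26.2, 0], 0]
  ]
}}

```text
t: 2.25
eef_pos: [0.5046, -0.0703, 0.2388]
orientation: [3.134, 0.223, 0.0]
ft_force: [1.2, -0.3, -0.3]
finger_gap: 0.0879
finger_force: 0.0
```

```bash
cat >> h.py <<'E'
def todo(x,y,z,ang):
    """remaining shift (tool axes AFTER the turn, mm) and turn (rad) to world x,y,z mm with tool-x heading ang deg"""
    s,A=tool(); cur=np.arctan2(A[1,0],A[0,0]); t=-((np.deg2rad(ang)-cur+np.pi)%(2*np.pi)-np.pi)
    B=A@Ro.from_euler('z',t).as_matrix()
    d=B.T@(np.array([x,y,z])-s["eef_pos"]*1000)
    print("t",s["t"],"pos",(s["eef_pos"]*1000).round(1),"head",np.rad2deg(cur).round(2),"tilt",A[2].round(4),"-> turn",t.round(4),"shift",d.round(1),"gap",s["finger_gap"],"q",s["joints"].round(2))
E
python3 - <<'E'
from h import *
todo(504.4,-70.5,24+0,8.1)
E
```

```text
t 2.25 pos [504.6 -70.3 238.8] head 8.13 tilt [ 1.e-04  1.e-04 -1.e+00] -> turn 0.0006 shift [-3.000e-01  1.000e-01  2.148e+02] gap 0.08789050231875707 q [ 0.1   0.54 -0.07  1.91  0.06  0.69 -1.44]
```

Emit:
{"api": "carry_out", "payload": {
  "hand": -1,
  "series": [
    [[0, 0, 30], 0],
    [[0, 0, 30], 0],
    [[0, 0, 30], 0],
    [[0, 0, 30], 0],
    [[0, 0, 30], 0],
    [[0, 0, 25], 0],
    [[0, 0, 20], 0],
    [[0, 0, 10], 0],
    [[0, 0, 6], 0],
    [[0, 0, 0], 0]
  ]
}}

```text
t: 3.25
eef_pos: [0.5041, -0.0716, 0.0276]
orientation: [3.134, 0.223, -0.0]
ft_force: [0.1, 0.4, 0.6]
finger_gap: 0.088
finger_force: 0.0
```

Emit:
{"api": "carry_out", "payload": {
  "hand": 1,
  "series": [
    [[0, 0, 0], 0],
    [[0, 0, 0], 0],
    [[0, 0, 0], 0],
    [[0, 0, 0], 0],
    [[0, 0, 0], 0],
    [[0, 0, 0], 0],
    [[0, 0, 0], 0],
    [[0, 0, 0], 0]
  ]
}}

```text
t: 4.05
eef_pos: [0.504, -0.0716, 0.0277]
orientation: [-3.134, -0.223, 0.0]
ft_force: [0.6, 0.6, -0.2]
finger_gap: 0.0264
finger_force: 0.3
```

Emit:
{"api": "carry_out", "payload": {
  "series": [
    [[0, 0, -10], 0],
    [[0, 0, -25], 0],
    [[0, 0, -30], 0],
    [[0, 0, -30], 0],
    [[0, 0, -25], 0],
    [[0, 0, 0], 0.13],
    [[0, 0, 0], 0.128],
    [[0, 0, 0], 0]
  ]
}}

```text
t: 4.85
eef_pos: [0.5038, -0.0717, 0.1484]
orientation: [3.136, -0.183, 0.0]
ft_force: [-1.0, -0.2, -2.7]
finger_gap: 0.0235
finger_force: 29.9
```

```bash
python3 - <<'E'
from h import *
c=vision.camera("top"); cv2.imwrite("pics/top1.png",c["img"][100:400,300:620,::-1].repeat(2,0).repeat(2,1))
H=hsv(c)
cork=cv2.inRange(H,(15,135,40),(28,255,255))
ex,ey=np.array([.9932,-.1167]),np.array([.1167,.9932])
for k in blobs(box(cork,400,520,240,340),40,600):
    r=rect(c,k,.063); d=np.array(r[:2])-[500.9,-323.3]; print("chip",(d@ex).round(1),(d@ey).round(1),r)
# start of left pass
p=np.array([500.9,-323.3])-33*ex+75*ey; print(p)
todo(*p,140,-6.7)
E
```

```text
chip -36.5 -58.2 [457.9, -376.8, 28.8, 18.0, 20.4]
chip -36.7 -5.7 [463.8, -324.7, 33.6, 14.0, 44.2]
chip 0.3 -27.2 [498.0, -350.3, 23.0, 20.4, 44.1]
chip 51.1 4.1 [552.1, -325.2, 25.9, 23.0, -23.7]
chip 62.2 -57.4 [556.0, -387.6, 33.2, 15.6, 65.4]
[ 476.8769 -244.9589]
t 4.9 pos [503.7 -71.7 148.1] head -6.51 tilt [-1.e-04  4.e-04 -1.e+00] -> turn 0.0034 shift [ -6.5 175.2   8.2] gap 0.023786514339209877 q [ 0.05  0.68  0.01  2.   -0.01  0.45 -1.62]
```

View pics/top1.png

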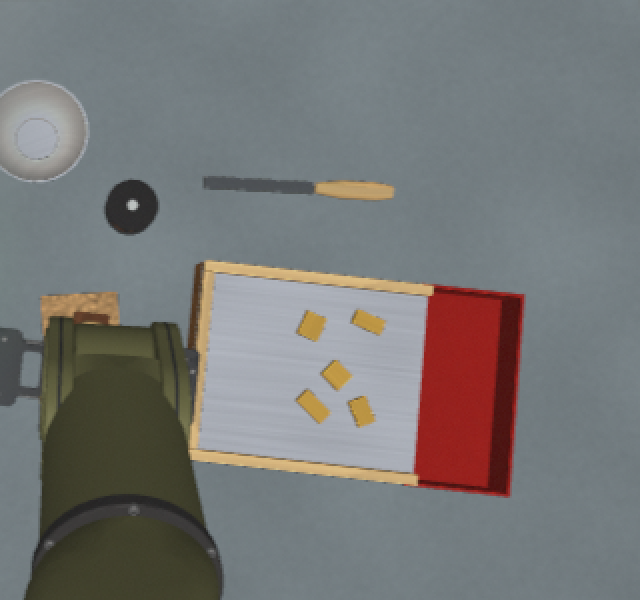

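The chips haven't moved, at about crop (300–380,310–410), and the gripper holds the scraper above its mat.

Emit:
{"api": "carry_out", "payload": {
  "series": [
    [[-6.5, 10, 0], 0.003],
    [[0, 25, 0], 0],
    [[0, 30, 0], 0],
    [[0, 30, 0], 0],
    [[0, 30, 0], 0],
    [[0, 30, 0], 0],
    [[0, 20.2, 0], 0],
    [[0, 0, 0], 0],
    [[0, 0, 25], 0],
    [[0, 0, 25], 0],
    [[0, 0, 10], 0],
    [[0, 0, 5], 0],
    [[0, 0, 2], 0],
    [[0, 0, 2], 0],
    [[0, 0, 0], 0]
  ]
}}

```text
t: 6.4
eef_pos: [0.4773, -0.2448, 0.0798]
orientation: [3.136, -0.186, 0.002]
ft_force: [-0.4, 0.7, 2.4]
finger_gap: 0.0236
finger_force: 30.0
```

Emit:
{"api": "carry_out", "payload": {
  "series": [
    [[0, 0, 0.7], 0],
    [[0, 0, 0], 0],
    [[0, 0, 0], 0],
    [[0, 5, 0], 0],
    [[0, 10, 0], 0],
    [[0, 15, 0], 0],
    [[0, 15, 0], 0],
    [[0, 15, 0], 0]
  ]
}}

```text
t: 7.2
eef_pos: [0.472, -0.3021, 0.0799]
orientation: [-3.134, 0.182, -0.006]
ft_force: [0.8, 6.9, 9.6]
finger_gap: 0.0237
finger_force: 30.0
```

Emit:
{"api": "carry_out", "payload": {
  "series": [
    [[0, 15, 0], 0],
    [[0, 15, 0], 0],
    [[0, 15, 0], 0],
    [[0, 15, 0], 0],
    [[0, 15, 0], 0],
    [[0, 15, 0], 0],
    [[0, 15, 0], 0],
    [[0, 15, 0], 0],
    [[0, 15, 0], 0],
    [[0, 15, 0], 0],
    [[0, 10, 0], 0],
    [[0, 5, 0], 0],
    [[0, 0, 0], 0]
  ]
}}

```text
t: 8.5
eef_pos: [0.4492, -0.4694, 0.078]
orientation: [3.135, -0.189, -0.001]
ft_force: [-0.0, 0.0, -1.6]
finger_gap: 0.0236
finger_force: 30.0
```

```bash
python3 - <<'E'
from h import *
c=vision.camera("top"); cv2.imwrite("pics/top2.png",c["img"][200:380,360:600,::-1].repeat(2,0).repeat(2,1))
p=np.array([500.9,-323.3])-33*np.array([.9932,-.1167])-150*np.array([.1167,.9932])
todo(*p,78,-6.7)
E
```

```text
t 8.55 pos [ 449.6 -468.4   77.8] head -6.86 tilt [-5.e-04  1.e-04 -1.e+00] -> turn -0.0028 shift [ 1.1 -0.1 -0.2] gap 0.024158953604463945 q [ 0.79  0.92 -0.1   1.6   0.14  0.62 -1.08]
```

View pics/top2.png

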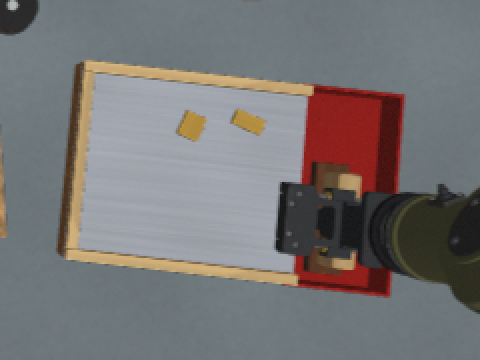

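Three chips are gone from the plate. Two remain, at crop (192,125) and (248,122).

Emit:
{"api": "carry_out", "payload": {
  "series": [
    [[0, 0, -25], 0],
    [[0, 0, -35], 0],
    [[10, -20, 0], -0.003],
    [[15, -30, 0], 0],
    [[15, -40, 0], 0],
    [[15, -40, 0], 0],
    [[11, -40, 0], 0],
    [[0, -30, 0], 0],
    [[0, -10, 0], 0],
    [[0, 0, 0], 0],
    [[0, 0, 25], 0],
    [[0, 0, 20], 0],
    [[0, 0, 8], 0],
    [[0, 0, 3], 0],
    [[0, 0, 2], 0],
    [[0, 0, 0], 0]
  ]
}}

```text
t: 10.15
eef_pos: [0.5403, -0.2681, 0.0806]
orientation: [3.136, -0.183, 0.002]
ft_force: [-0.3, -0.2, -1.4]
finger_gap: 0.0236
finger_force: 30.0
```

```bash
python3 - <<'E'
from h import *
p=np.array([500.9,-323.3])+33*np.array([.9932,-.1167])+60*np.array([.1167,.9932])
todo(*p,79.5,-6.7)
E
```

```text
t 10.15 pos [ 540.3 -268.1   80.6] head -6.69 tilt [ 1.1e-03  6.0e-04 -1.0e+00] -> turn 0.0001 shift [ 0.3 -0.6  1.1] gap 0.023604905860260292 q [ 0.42  0.88 -0.06  1.75  0.09  0.51 -1.39]
```

Emit:
{"api": "carry_out", "payload": {
  "series": [
    [[0, 0, 1], 0],
    [[0, 0, 0.8], 0],
    [[0, 0, 0], 0],
    [[0, 5, 0], 0],
    [[0, 10, 0], 0],
    [[0, 15, 0], 0],
    [[0, 15, 0], 0],
    [[0, 15, 0], 0],
    [[0, 15, 0], 0],
    [[0, 15, 0], 0],
    [[0, 15, 0], 0],
    [[0, 15, 0], 0],
    [[0, 15, 0], 0],
    [[0, 15, 0], 0],
    [[0, 15, 0], 0],
    [[0, 15, 0], 0],
    [[0, 15, 0], 0],
    [[0, 10, 0], 0],
    [[0, 5, 0], 0],
    [[0, 0, 0], 0]
  ]
}}

```text
t: 12.15
eef_pos: [0.5145, -0.4773, 0.0778]
orientation: [3.135, -0.185, -0.002]
ft_force: [0.0, -0.2, -1.4]
finger_gap: 0.0236
finger_force: 30.0
```

Emit:
{"api": "carry_out", "payload": {
  "series": [
    [[0, 0, -35], 0],
    [[0, 0, -35], 0],
    [[0, -30, 0], 0],
    [[0, -40, 0], 0],
    [[0, -40, 0], 0],
    [[0, -40, 0], 0],
    [[0, -40, 0], 0],
    [[0, -40, 0], 0],
    [[0, -40, 0], 0],
    [[0, -40, 0], 0],
    [[0, -40, 0], 0],
    [[0, -20, 0], 0],
    [[0, 0, 0], -0.13],
    [[0, 0, 0], 0]
  ]
}}

```text
t: 13.55
eef_pos: [0.5583, -0.1069, 0.1481]
orientation: [-3.141, -0.027, 0.001]
ft_force: [0.2, 0.3, -2.7]
finger_gap: 0.0235
finger_force: 30.0
```

```bash
python3 - <<'E'
from h import *
c=vision.camera("top"); cv2.imwrite("pics/top3.png",c["img"][200:380,360:600,::-1].repeat(2,0).repeat(2,1))
todo(506.5,-74.5,60,3)
E
```

```text
t 13.6 pos [ 558.2 -108.2  148.1] head 0.7 tilt [-5.e-04 -0.e+00 -1.e+00] -> turn -0.0402 shift [-49.8 -36.3  88.1] gap 0.023581152673600583 q [ 0.16  0.74 -0.09  1.83  0.1   0.58 -1.55]
```

View pics/top3.png

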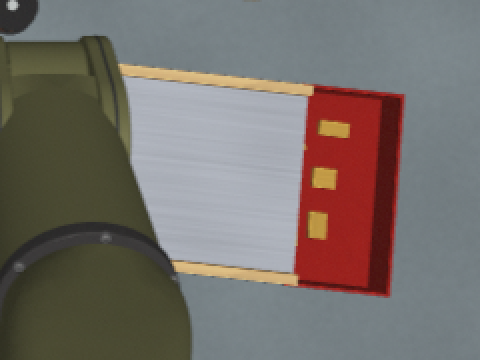

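Three chips are visible in the pan at crop (333,129), (324,178) and (318,225). There are slivers at the lip at (305,147) and (297,245) that need a closer look once the scraper is down.

Emit:
{"api": "carry_out", "payload": {
  "series": [
    [[-10, -6, 0], -0.04],
    [[-20, -15, 0], 0],
    [[-19.8, -15.3, 0], 0],
    [[0, 0, 0], 0],
    [[0, 0, 30], 0],
    [[0, 0, 30], 0],
    [[0, 0, 30], 0],
    [[0, 0, 18], 0],
    [[0, 0, 8], 0],
    [[0, 0, 3], 0],
    [[0, 0, 1.5], 0],
    [[0, 0, 0], 0]
  ]
}}

```text
t: 14.8
eef_pos: [0.5077, -0.0752, 0.0289]
orientation: [3.14, 0.082, 0.003]
ft_force: [-0.1, -0.7, -1.5]
finger_gap: 0.024
finger_force: 30.0
```

Emit:
{"api": "carry_out", "payload": {
  "hand": -1,
  "series": [
    [[0, 0, 0], 0],
    [[0, 0, 0], 0],
    [[0, 0, 0], 0],
    [[0, 0, 0], 0],
    [[0, 0, 0], 0],
    [[0, 0, 0], 0],
    [[0, 0, -10], 0],
    [[0, 0, -25], 0],
    [[0, 0, -40], 0],
    [[0, 0, -40], 0],
    [[0, 0, -40], 0],
    [[0, 0, -40], 0],
    [[0, 0, 0], 0]
  ]
}}

```text
t: 16.1
eef_pos: [0.5101, -0.0748, 0.2282]
orientation: [3.139, 0.084, 0.017]
ft_force: [0.5, 0.4, -0.3]
finger_gap: 0.0881
finger_force: 0.0
```

```bash
python3 - <<'E'
from h import *
c=vision.camera("top"); cv2.imwrite("pics/b_top.png",c["img"][:,:,::-1])
s=vision.camera("side"); cv2.imwrite("pics/b_side.png",s["img"][:,:,::-1])
a=cv2.resize(c["img"][220:360,490:570],None,fx=4,fy=4,interpolation=cv2.INTER_CUBIC)
b=cv2.resize(s["img"][170:290,310:480],None,fx=2.6,fy=4.6667,interpolation=cv2.INTER_CUBIC)
cv2.imwrite("pics/b_x.png",np.hstack([a,b])[:,:,::-1])
todo(520,-380,220,-6.7)
E
```

```text
t 16.2 pos [507.3 -74.6 223.9] head 3.07 tilt [ 2.3e-03  5.0e-04 -1.0e+00] -> turn 0.1706 shift [ 48.3 301.8   4.1] gap 0.08838625362813278 q [ 0.13  0.56 -0.11  1.92  0.1   0.66 -1.56]
```

View pics/b_x.png

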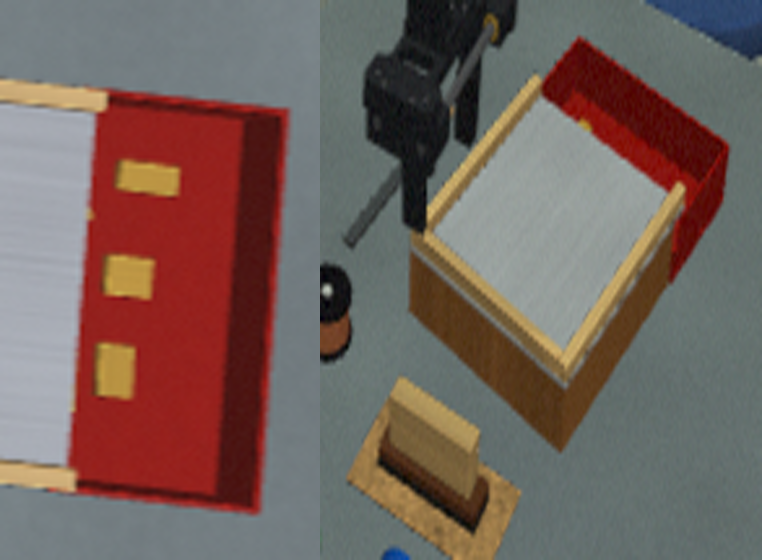

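Both views show the plate clear, and the slivers are chips peeking out on the pan floor behind the lip. I'll check that with a wrist view from the far side.

Emit:
{"api": "carry_out", "payload": {
  "series": [
    [[-3, 27, 0], 0],
    [[-4, 32, 0], 0],
    [[-4, 32, 0], 0],
    [[-4, 32, 0], 0],
    [[-4, 32, 0], 0],
    [[-4, 32, 0], 0],
    [[-4, 32, 0], 0],
    [[-4, 32, 0], 0],
    [[-4, 32, 0], 0],
    [[-4, 32, 0], 0],
    [[-4, 32, 0], 0],
    [[-4, 32, 0], 0],
    [[-4, 32, 0], 0],
    [[0, 32, 0], 0],
    [[0, 0, 0], 0],
    [[0, 0, 0], 0]
  ]
}}

```text
t: 17.8
eef_pos: [0.4789, -0.5189, 0.2204]
orientation: [-3.137, -0.083, 0.004]
ft_force: [1.1, 0.9, 0.3]
finger_gap: 0.0883
finger_force: 0.0
```

```bash
python3 - <<'E'
from h import *
w=vision.camera("wrist"); cv2.imwrite("pics/w1.png",w["img"][:,:,::-1])
c=vision.camera("top");H=hsv(c)
ridge=cv2.inRange(H,(15,80,165),(24,125,255))
for k in blobs(cv2.morphologyEx(box(ridge,325,358,250,318),cv2.MORPH_OPEN,np.ones((3,3)))): print("ridge",rect(c,k,.062))
todo(470,108,220,0)
E
```

```text
ridge [508.4, -75.8, 97.2, 19.9, 2.9]
t 17.9 pos [ 480.2 -517.4  221.5] head 3.19 tilt [-0.0012 -0.0031 -1.    ] -> turn 0.0556 shift [ -10.2 -625.4    3.4] gap 0.0877592455351493 q [ 0.83  0.82 -0.16  1.3   0.13  1.03 -0.86]
```

View pics/w1.png

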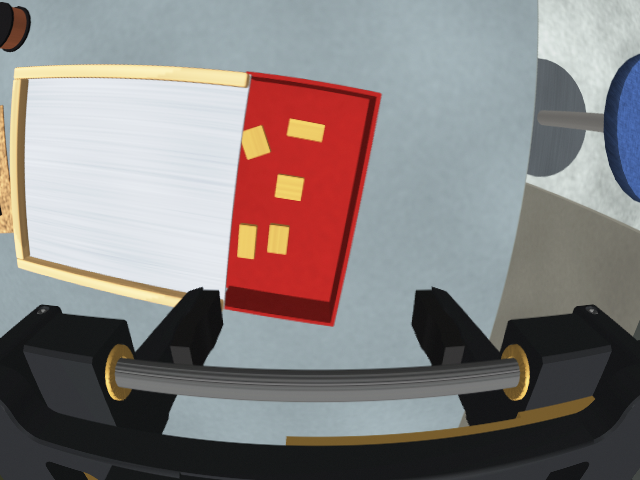

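All five chips lie in the pan: (255,142), (305,130), (289,188), (247,241), (278,240). The scraper is on its mat, so cups are next.

Emit:
{"api": "carry_out", "payload": {
  "series": [
    [[1, -27, 0], 0],
    [[1.3, -32, 0], 0],
    [[1.3, -32, 0], 0],
    [[1.3, -32, 0], 0],
    [[1.3, -32, 0], 0],
    [[1.3, -32, 0], 0],
    [[1.3, -32, 0], 0],
    [[1.3, -32, 0], 0],
    [[1.3, -32, 0], 0],
    [[1.3, -32, 0], 0],
    [[1.3, -32, 0], 0],
    [[1.3, -32, 0], 0],
    [[1.3, -32, 0], 0],
    [[1.3, -32, 0], 0],
    [[1.3, -32, 0], 0],
    [[1.3, -32, 0], 0],
    [[1.3, -32, 0], 0],
    [[1.3, -32, 0], 0],
    [[1.3, -32, 0], 0],
    [[1.3, -32, 0], 0]
  ]
}}

```text
t: 19.9
eef_pos: [0.47, 0.1182, 0.2229]
orientation: [-3.14, -0.088, 0.001]
ft_force: [0.7, 0.5, 0.3]
finger_gap: 0.0884
finger_force: 0.0
```

Emit:
{"api": "carry_out", "payload": {
  "series": [
    [[0, 0, 0], -0.13],
    [[0, 0, 0], -0.13],
    [[0, 0, 0], -0.13],
    [[0, 0, 0], -0.13],
    [[0, 0, 0], -0.13],
    [[0, 0, 0], -0.13],
    [[0, 0, 0], -0.13],
    [[0, 0, 0], -0.13],
    [[0, 0, 0], -0.13],
    [[0, 0, 0], -0.13],
    [[0, 0, 0], -0.13],
    [[0, 0, 0], -0.1],
    [[0, 0, 0], 0],
    [[0, 0, 0], 0]
  ]
}}

```text
t: 21.3
eef_pos: [0.4707, 0.1164, 0.2228]
orientation: [-2.208, -2.235, 0.0]
ft_force: [1.4, -0.1, -0.5]
finger_gap: 0.0879
finger_force: 0.0
```

```bash
python3 - <<'E'
from h import *
c=vision.camera("wrist"); cv2.imwrite("pics/w2.png",c["img"][:,:,::-1])
s=vision.camera("side"); cv2.imwrite("pics/s2.png",s["img"][250:440,180:400,::-1])
todo(470,117,14,90)
E
```

```text
t 21.4 pos [471.1 116.2 222.8] head 90.7 tilt [-2.e-04  0.e+00 -1.e+00] -> turn 0.0123 shift [  0.8  -1.1 208.8] gap 0.08813208094116333 q [ 0.01  0.57 -0.54  1.98  0.45  0.7  -0.8 ]
```

View pics/w2.png

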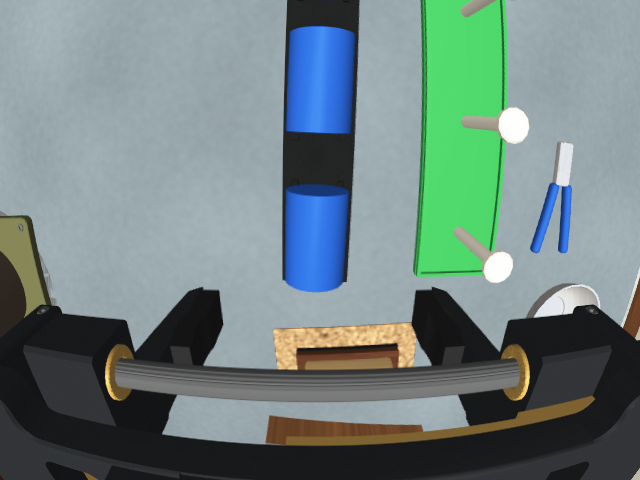

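The wrist view shows the near cup at (316,240), with its closed base end at the top, (316,190). The next cup is at (320,80) and peg 0 is at (497,266).

Emit:
{"api": "carry_out", "payload": {
  "series": [
    [[3, -1, 10], 0.012],
    [[0, 0, 30], 0],
    [[0, 0, 35], 0],
    [[0, 0, 35], 0],
    [[0, 0, 30], 0],
    [[0, 0, 30], 0],
    [[0, 0, 20], 0],
    [[0, 0, 12], 0],
    [[0, 0, 5], 0],
    [[0, 0, 2], 0],
    [[0, 0, 0], 0]
  ]
}}

```text
t: 22.5
eef_pos: [0.4704, 0.1191, 0.0138]
orientation: [2.22, 2.222, 0.0]
ft_force: [0.3, -0.1, -0.7]
finger_gap: 0.0881
finger_force: 0.0
```

Emit:
{"api": "carry_out", "payload": {
  "hand": 0.33,
  "series": [
    [[0, 0, 0], 0],
    [[0, 0, 0], 0],
    [[0, 0, 0], 0],
    [[0, 0, 0], 0],
    [[0, 0, 0], 0],
    [[0, 0, 0], 0]
  ]
}}

```text
t: 23.1
eef_pos: [0.4706, 0.1188, 0.014]
orientation: [2.22, 2.222, 0.001]
ft_force: [-0.1, -0.1, 4.2]
finger_gap: 0.0572
finger_force: 30.0
```

Emit:
{"api": "carry_out", "payload": {
  "series": [
    [[0, 0, -5], 0],
    [[0, 0, -15], 0],
    [[0, 0, -25], 0],
    [[0, 0, -30], 0],
    [[0, 0, -30], 0],
    [[0, 0, -20], 0],
    [[0, 0, 0], 0],
    [[0, 0, 0], 0],
    [[0, 0, 0], 0],
    [[0, 0, 0], 0],
    [[0, 0, 0], 0]
  ]
}}

```text
t: 24.2
eef_pos: [0.4699, 0.1188, 0.1379]
orientation: [-2.219, -2.222, 0.003]
ft_force: [-0.4, -0.1, 0.1]
finger_gap: 0.0573
finger_force: 30.0
```

```bash
python3 - <<'E'
from h import *
c=vision.camera("wrist"); a=c["img"][140:460,150:490]
s=vision.camera("side"); b=cv2.resize(s["img"][220:400,230:400],None,fx=320/180,fy=320/180)
cv2.imwrite("pics/s3.png",np.hstack([a,b])[:,:,::-1])
E
```

```text
(no output)
```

View pics/s3.png

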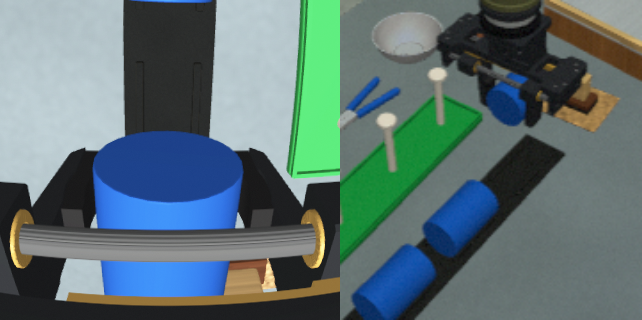

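The cup stays horizontal under the full grip. I'll ease the closure step by step to see whether the force drops.

Emit:
{"api": "carry_out", "payload": {
  "hand": -0.25,
  "series": [
    [[0, 0, 10], 0],
    [[0, 0, 10], 0],
    [[0, 0, 10], 0],
    [[0, 0, 0], 0]
  ]
}}

```text
t: 24.7
eef_pos: [0.4694, 0.1185, 0.1071]
orientation: [-2.219, -2.222, 0.005]
ft_force: [-0.2, -0.6, -0.5]
finger_gap: 0.0577
finger_force: 30.0
```

Emit:
{"api": "carry_out", "payload": {
  "hand": -0.28,
  "series": [
    [[0, 0, 0], 0],
    [[0, 0, 0], 0],
    [[0, 0, 0], 0]
  ]
}}

```text
t: 25.0
eef_pos: [0.4707, 0.119, 0.109]
orientation: [2.22, 2.222, 0.001]
ft_force: [0.5, 0.3, -1.0]
finger_gap: 0.0574
finger_force: 30.0
```

Emit:
{"api": "carry_out", "payload": {
  "hand": -0.3,
  "series": [
    [[0, 0, 0], 0],
    [[0, 0, 0], 0],
    [[0, 0, 0], 0]
  ]
}}

```text
t: 25.3
eef_pos: [0.4705, 0.1189, 0.1088]
orientation: [2.22, 2.222, 0.0]
ft_force: [0.2, -0.0, -0.5]
finger_gap: 0.0576
finger_force: 26.1
```

Emit:
{"api": "carry_out", "payload": {
  "hand": -0.306,
  "series": [
    [[0, 0, 0], 0],
    [[0, 0, 0], 0],
    [[0, 0, 0], 0]
  ]
}}

```text
t: 25.6
eef_pos: [0.4705, 0.1189, 0.1087]
orientation: [2.22, 2.223, 0.0]
ft_force: [-0.8, -0.5, -1.4]
finger_gap: 0.0576
finger_force: 17.6
```

Emit:
{"api": "carry_out", "payload": {
  "hand": -0.31,
  "series": [
    [[0, 0, 0], 0],
    [[0, 0, 0], 0],
    [[0, 0, 0], 0]
  ]
}}

```text
t: 25.9
eef_pos: [0.4704, 0.1189, 0.1087]
orientation: [2.22, 2.223, -0.0]
ft_force: [-0.0, 0.3, -1.3]
finger_gap: 0.0579
finger_force: 12.6
```

Emit:
{"api": "carry_out", "payload": {
  "hand": -0.315,
  "series": [
    [[0, 0, 0], 0],
    [[0, 0, 0], 0],
    [[0, 0, 0], 0]
  ]
}}

```text
t: 26.2
eef_pos: [0.4704, 0.1189, 0.1087]
orientation: [2.22, 2.223, -0.0]
ft_force: [-1.2, -0.6, -0.5]
finger_gap: 0.0578
finger_force: 7.2
```

Emit:
{"api": "carry_out", "payload": {
  "hand": -0.317,
  "series": [
    [[0, 0, 0], 0],
    [[0, 0, 0], 0],
    [[0, 0, 0], 0]
  ]
}}

```text
t: 26.5
eef_pos: [0.4705, 0.1189, 0.1087]
orientation: [2.22, 2.223, 0.0]
ft_force: [0.2, -0.4, -1.2]
finger_gap: 0.0583
finger_force: 5.4
```

```bash
cat >> h.py <<'E'
def cupview(name):
    c=vision.camera("wrist"); a=c["img"][140:460,150:490]
    s=vision.camera("side"); b=cv2.resize(s["img"][220:400,230:400],None,fx=320/180,fy=320/180)
    cv2.imwrite(name,np.hstack([a,b])[:,:,::-1])
    H=hsv(c); blue=cv2.inRange(H,(100,120,30),(130,255,255))
    for lo,hi in (((100,120,30),(130,255,165)),((100,120,166),(130,255,255))):
        for k in blobs(box(cv2.inRange(H,lo,hi),220,420,150,440),300): print(cv2.boundingRect(k),cv2.contourArea(k))
E
python3 -c "
from h import *
cupview('pics/s4.png')"
```

```text
(242, 270, 152, 83) 8542.0
(251, 401, 127, 36) 4043.0
(244, 310, 147, 60) 4436.0
```

Emit:
{"api": "carry_out", "payload": {
  "hand": -0.319,
  "series": [
    [[0, 0, 0], 0],
    [[0, 0, 0], 0],
    [[0, 0, 0], 0]
  ]
}}

```text
t: 26.9
eef_pos: [0.4704, 0.1188, 0.1087]
orientation: [2.22, 2.223, -0.0]
ft_force: [0.4, 0.2, -1.1]
finger_gap: 0.0583
finger_force: 1.4
```

```bash
python3 -c "
from h import *
cupview('pics/s4.png')"
```

```text
(268, 179, 119, 174) 2638.5
(248, 191, 140, 179) 18149.0
```

Emit:
{"api": "carry_out", "payload": {
  "hand": -0.3205,
  "series": [
    [[0, 0, 0], 0],
    [[0, 0, 0], 0],
    [[0, 0, 0], 0]
  ]
}}

```text
t: 27.3
eef_pos: [0.4705, 0.1189, 0.1087]
orientation: [2.22, 2.222, 0.0]
ft_force: [-0.6, -0.2, -0.7]
finger_gap: 0.0583
finger_force: 0.0
```

```bash
python3 -c "
from h import *
cupview('pics/s5.png')"
```

```text
(273, 150, 94, 156) 13338.0
```

```bash
python3 -c "
import cv2,numpy as np
a=cv2.imread('pics/s4.png');b=cv2.imread('pics/s5.png')
cv2.imwrite('pics/s45.png',cv2.resize(np.vstack([a,b]),None,fx=.9,fy=.9))"
```

```text
(no output)
```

View pics/s45.png

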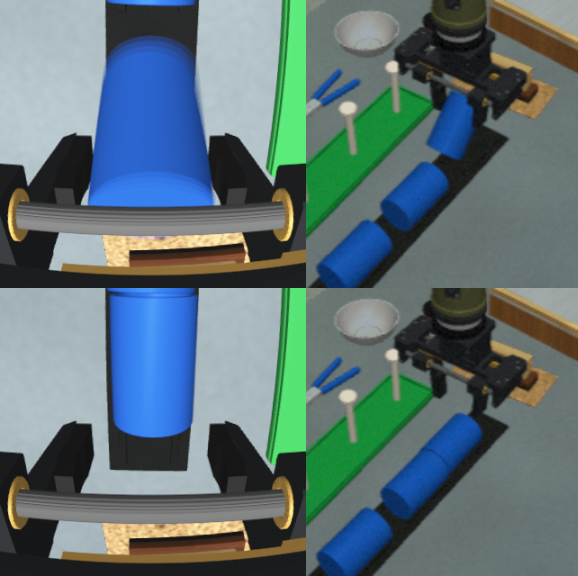

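The top-left panel (F≈1.4 N) shows the cup pivoting under gravity past vertical. At zero force it dropped, and it now lies back on the mat against cup 1, probably with its mouth towards +y. The method works if I stop easing sooner. I'll raise the arm and look.

Emit:
{"api": "carry_out", "payload": {
  "hand": -1,
  "series": [
    [[0, 0, -30], 0],
    [[0, 0, -40], 0],
    [[0, 0, -40], 0],
    [[-30, 0, 0], 0],
    [[-35, 0, 0], 0],
    [[-35, 0, 0], 0],
    [[-35, 0, 0], 0],
    [[-35, 0, 0], 0],
    [[-35, 0, 0], 0],
    [[0, 0, 0], 0]
  ]
}}

```text
t: 28.4
eef_pos: [0.4696, -0.092, 0.2181]
orientation: [2.23, 2.212, -0.006]
ft_force: [-0.2, 0.3, 0.1]
finger_gap: 0.0881
finger_force: 0.0
```

```bash
python3 - <<'E'
from h import *
c=vision.camera("top"); s=vision.camera("side")
a=cv2.resize(c["img"][275:325,110:310],None,fx=4,fy=4,interpolation=cv2.INTER_CUBIC)
b=cv2.resize(s["img"][270:420,225:385],None,fx=2.6,fy=2.6,interpolation=cv2.INTER_CUBIC)
b=np.pad(b,((0,0),(0,800-b.shape[1]),(0,0)))
cv2.imwrite("pics/m1.png",np.vstack([a,b])[:,:,::-1])
H=hsv(c);blue=cv2.inRange(H,(100,150,60),(130,255,255))
for k in blobs(box(blue,100,320,270,330)): print("cup",cv2.boundingRect(k),rect(c,k,.033))
todo(470,160,120,90)
E
```

```text
cup (183, 287, 86, 27) [470.8, 187.2, 192.5, 58.3, 89.7]
cup (123, 286, 49, 27) [473.4, 364.6, 109.3, 57.5, 88.1]
t 28.5 pos [470.5 -86.7 218.7] head 89.94 tilt [ 2.e-04 -0.e+00 -1.e+00] -> turn -0.0011 shift [246.6  -0.5  98.7] gap 0.0880814305313096 q [ 0.46  0.58 -0.59  2.01  0.5   0.7  -0.44]
```

View pics/m1.png

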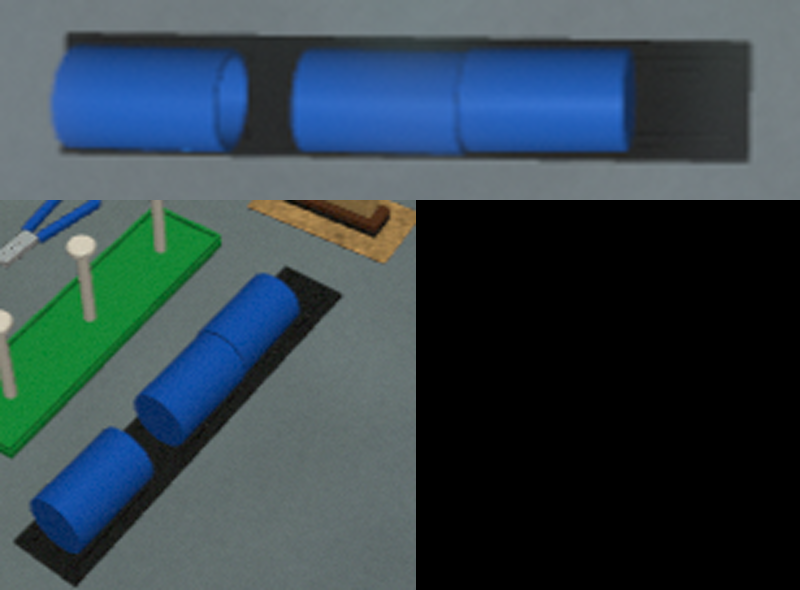

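The mouth rim shows at the right end of the far cup. The near cup shows a closed face at its right end, so it now points with its mouth towards +y and its base end at y≈94. I grip it near that base.

Emit:
{"api": "carry_out", "payload": {
  "hand": -1,
  "series": [
    [[20, 0, 0], 0],
    [[35, 0, 0], 0],
    [[35, 0, 0], 0],
    [[35, 0, 0], 0],
    [[35, 0, 0], 0],
    [[22.7, 0, 0], 0],
    [[10, 0, 0], 0],
    [[0, 0, 20], 0],
    [[0, 0, 35], 0],
    [[0, 0, 35], 0],
    [[0, 0, 35], 0],
    [[0, 0, 30], 0],
    [[0, 0, 25], 0],
    [[0, 0, 15], 0],
    [[0, 0, 7], 0],
    [[0, 0, 2.7], 0],
    [[0, 0, 0], 0]
  ]
}}

```text
t: 30.2
eef_pos: [0.4706, 0.1067, 0.0143]
orientation: [2.22, 2.223, 0.0]
ft_force: [0.1, -0.5, -1.0]
finger_gap: 0.0881
finger_force: 0.0
```

Emit:
{"api": "carry_out", "payload": {
  "hand": -0.25,
  "series": [
    [[0, 0, 0], 0],
    [[0, 0, 0], 0],
    [[0, 0, 0], 0],
    [[0, 0, 0], 0],
    [[0, 0, 0], 0],
    [[0, 0, -5], 0],
    [[0, 0, -15], 0],
    [[0, 0, -25], 0],
    [[0, 0, -25], 0],
    [[0, 0, -15], 0],
    [[0, 0, -5], 0],
    [[0, 0, 0], 0],
    [[0, 0, 0], 0]
  ]
}}

```text
t: 31.5
eef_pos: [0.47, 0.1063, 0.1035]
orientation: [-2.22, -2.222, 0.002]
ft_force: [-0.1, -0.0, -0.7]
finger_gap: 0.0576
finger_force: 29.9
```

Emit:
{"api": "carry_out", "payload": {
  "hand": -0.315,
  "series": [
    [[0, 0, 0], 0],
    [[0, 0, 0], 0],
    [[0, 0, 0], 0]
  ]
}}

```text
t: 31.8
eef_pos: [0.4701, 0.1066, 0.1035]
orientation: [-2.22, -2.223, 0.002]
ft_force: [-0.6, 0.7, -1.1]
finger_gap: 0.0582
finger_force: 5.6
```

Emit:
{"api": "carry_out", "payload": {
  "hand": -0.318,
  "series": [
    [[0, 0, 0], 0],
    [[0, 0, 0], 0]
  ]
}}

```text
t: 32.0
eef_pos: [0.4704, 0.1066, 0.1039]
orientation: [-2.22, -2.223, 0.0]
ft_force: [0.3, 0.9, -0.1]
finger_gap: 0.0579
finger_force: 0.9
```

```bash
cat >> h.py <<'E'
def proj(c,X):
    Y=np.atleast_2d(X)@np.array(c["R"]).T+np.array(c["t"]); u=Y@np.array(c["intrinsics"]).T; return u[:,:2]/u[:,2:]
def cupblob(z=0,near=(0.471,0.106)):
    """held-cup blob in the side view: bbox and what straight-down / level cups would give"""
    s,A=tool(); g=s["eef_pos"]+A@[0,0,-.019]
    c=vision.camera("side"); H=hsv(c); b=cv2.inRange(H,(100,120,30),(130,255,255))
    p=proj(c,[g])[0]; print("grip px",p.round(0))
    th=np.linspace(0,6.28,60)
    for n,d in (("down",[0,0,-1]),("tilt+y30",[0,.5,-.866]),("+y",[0,1,0]),("tilt-y30",[0,-.5,-.866])):
        d=np.array(d,float); e=np.cross(d,[1,0,0]); r=np.array([[1,0,0],e])
        ring=.029*np.c_[np.cos(th),np.sin(th)]@r
        q=proj(c,np.r_[g-.012*d+ring,g+.078*d+ring]); print(n,"bbox x",q.min(0).round(0),q.max(0).round(0),"mouth c",proj(c,[g+.078*d])[0].round(0))
    x,y=p.astype(int)
    for k in blobs(box(b,max(x-70,0),x+70,max(y-60,0),y+90),100): print("blob",cv2.boundingRect(k),cv2.contourArea(k))
    print("F",s["finger_force"],"gap",s["finger_gap"])
E
python3 -c "
from h import *
cupblob()"
```

```text
grip px [328. 284.]
down bbox x [316. 272.] [340. 315.] mouth c [328. 307.]
tilt+y30 bbox x [308. 275.] [341. 319.] mouth c [319. 313.]
+y bbox x [299. 271.] [341. 314.] mouth c [309. 303.]
tilt-y30 bbox x [315. 271.] [348. 306.] mouth c [337. 295.]
blob (258, 357, 26, 17) 293.5
blob (277, 321, 43, 44) 1033.5
blob (303, 275, 35, 45) 900.5
F 0.9070328227866753 gap 0.057903654028528984
```

Emit:
{"api": "carry_out", "payload": {
  "hand": -0.3178,
  "series": [
    [[0, 0, 0], 0]
  ]
}}

```text
t: 32.15
eef_pos: [0.4704, 0.1066, 0.104]
orientation: [2.22, 2.223, -0.0]
ft_force: [-0.3, 0.1, -1.2]
finger_gap: 0.0579
finger_force: 0.6
```

```bash
python3 -c "
from h import *
cupblob()"|tail -3
```

```text
blob (277, 321, 43, 44) 1031.0
blob (313, 278, 33, 33) 648.5
F 0.6379495554156733 gap 0.05790099145053104
```

Emit:
{"api": "carry_out", "payload": {
  "hand": -0.3172,
  "series": [
    [[0, 0, 0], 0]
  ]
}}

```text
t: 32.3
eef_pos: [0.4705, 0.1066, 0.1041]
orientation: [2.22, 2.222, 0.0]
ft_force: [0.1, -0.1, 0.1]
finger_gap: 0.0578
finger_force: 0.0
```

```bash
python3 -c "
from h import *
cupblob()"|tail -3
```

```text
blob (277, 321, 43, 44) 1032.5
blob (314, 285, 37, 29) 661.5
F 0.0 gap 0.05780493354586193
```

Emit:
{"api": "carry_out", "payload": {
  "hand": 0.3,
  "series": [
    [[0, 0, 0], 0],
    [[0, 0, 0], 0],
    [[0, 0, 0], 0]
  ]
}}

```text
t: 32.65
eef_pos: [0.4705, 0.1066, 0.104]
orientation: [2.22, 2.223, 0.0]
ft_force: [0.2, -0.4, -0.1]
finger_gap: 0.0367
finger_force: 0.0
```

```bash
python3 -c "
from h import *
cupblob()
c=vision.camera('side');w=vision.camera('wrist')
cv2.imwrite('pics/m2.png',np.hstack([cv2.resize(c['img'][230:350,250:400],None,fx=2.667,fy=2.667),w['img'][140:460,150:490]])[:,:,::-1])"|tail -3
```

```text
blob (258, 357, 26, 17) 294.5
blob (277, 291, 72, 74) 1883.0
F 0.0 gap 0.03666324493617896
```

The cup slipped free again because the force decays with a lag. Next time I'll loosen briefly and then re-clamp. First I need to see how it landed.

Emit:
{"api": "carry_out", "payload": {
  "hand": -1,
  "series": [
    [[0, 0, 0], 0],
    [[0, 0, 0], 0],
    [[0, 0, -30], 0],
    [[0, 0, -40], 0],
    [[0, 0, -40], 0],
    [[-30, 0, 0], 0],
    [[-35, 0, 0], 0],
    [[-35, 0, 0], 0],
    [[-35, 0, 0], 0],
    [[-35, 0, 0], 0],
    [[-30, 0, 0], 0],
    [[0, 0, 0], 0]
  ]
}}

```text
t: 34.0
eef_pos: [0.4697, -0.0986, 0.2134]
orientation: [2.229, 2.213, -0.005]
ft_force: [-0.6, -0.3, -0.7]
finger_gap: 0.0884
finger_force: 0.0
```

```bash
python3 - <<'E'
from h import *
c=vision.camera("top"); s=vision.camera("side")
a=cv2.resize(c["img"][270:330,110:310],None,fx=4,fy=4,interpolation=cv2.INTER_CUBIC)
b=cv2.resize(s["img"][250:420,225:385],None,fx=2,fy=2,interpolation=cv2.INTER_CUBIC)
b=np.pad(b,((0,0),(0,800-b.shape[1]),(0,0)))
cv2.imwrite("pics/m3.png",np.vstack([a,b])[:,:,::-1])
H=hsv(c);blue=cv2.inRange(H,(100,150,60),(130,255,255))
for k in blobs(box(blue,100,320,270,330)): print("cup",cv2.boundingRect(k),rect(c,k,.033))
print(np.c_[np.arange(250,295),H[300,250:295,2],H[300,250:295,0]].T.tolist())
E
```

```text
cup (239, 287, 44, 28) [469.1, 107.7, 98.1, 57.6, -87.8]
cup (183, 287, 46, 27) [471.1, 232.4, 103.0, 56.7, 88.0]
cup (123, 286, 49, 27) [473.4, 364.6, 109.3, 57.5, 88.1]
[[250, 251, 252, 253, 254, 255, 256, 257, 258, 259, 260, 261, 262, 263, 264, 265, 266, 267, 268, 269, 270, 271, 272, 273, 274, 275, 276, 277, 278, 279, 280, 281, 282, 283, 284, 285, 286, 287, 288, 289, 290, 291, 292, 293, 294], [192, 193, 192, 193, 194, 194, 193, 193, 194, 195, 195, 196, 195, 195, 195, 196, 196, 196, 196, 197, 196, 197, 197, 198, 196, 198, 196, 196, 197, 197, 194, 195, 160, 69, 51, 51, 51, 53, 55, 55, 55, 56, 55, 56, 58], [108, 108, 108, 108, 108, 109, 108, 108, 108, 108, 108, 108, 108, 108, 108, 108, 108, 108, 108, 108, 108, 108, 108, 108, 108, 108, 108, 108, 108, 108, 108, 108, 109, 108, 95, 96, 98, 96, 95, 96, 98, 96, 102, 100, 96]]
```

View pics/m3.png

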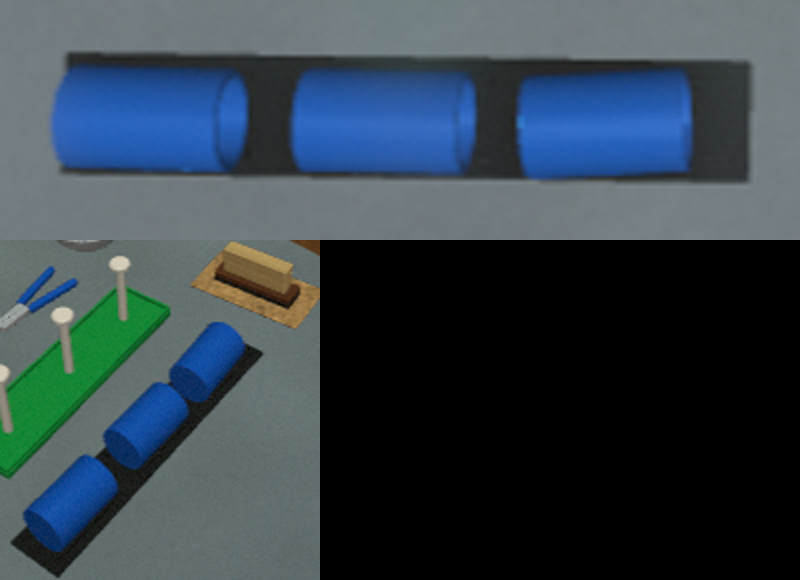

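The cup is back in place with its mouth towards -y (rim at strip (690,125)) and its base end at y≈151.

```bash
python3 -c "
from h import *
todo(469.5,135,14,90)"
```

```text
t 34.1 pos [470.5 -93.7 213.9] head 89.96 tilt [ 4.e-04 -1.e-04 -1.e+00] -> turn -0.0006 shift [228.6  -1.  200. ] gap 0.08795948828274794 q [ 0.49  0.6  -0.61  2.01  0.53  0.7  -0.46]
```

Emit:
{"api": "carry_out", "payload": {
  "hand": -1,
  "series": [
    [[20, -1, 0], 0],
    [[35, 0, 0], 0],
    [[35, 0, 0], 0],
    [[35, 0, 0], 0],
    [[35, 0, 0], 0],
    [[35, 0, 0], 0],
    [[23.6, 0, 0], 0],
    [[10, 0, 0], 0],
    [[0, 0, 20], 0],
    [[0, 0, 35], 0],
    [[0, 0, 35], 0],
    [[0, 0, 35], 0],
    [[0, 0, 30], 0],
    [[0, 0, 25], 0],
    [[0, 0, 12], 0],
    [[0, 0, 6], 0],
    [[0, 0, 2], 0],
    [[0, 0, 0], 0]
  ]
}}

```text
t: 35.9
eef_pos: [0.4696, 0.1353, 0.0143]
orientation: [2.22, 2.223, 0.001]
ft_force: [-0.6, -0.4, 0.8]
finger_gap: 0.088
finger_force: 0.0
```

Emit:
{"api": "carry_out", "payload": {
  "hand": -0.25,
  "series": [
    [[0, 0, 0], 0],
    [[0, 0, 0], 0],
    [[0, 0, 0], 0],
    [[0, 0, 0], 0],
    [[0, 0, 0], 0],
    [[0, 0, -5], 0],
    [[0, 0, -15], 0],
    [[0, 0, -25], 0],
    [[0, 0, -25], 0],
    [[0, 0, -15], 0],
    [[0, 0, -5], 0],
    [[0, 0, 0], 0],
    [[0, 0, 0], 0]
  ]
}}

```text
t: 37.2
eef_pos: [0.4691, 0.1349, 0.1035]
orientation: [-2.22, -2.222, 0.002]
ft_force: [-1.2, 0.1, -0.3]
finger_gap: 0.0578
finger_force: 29.9
```

Emit:
{"api": "carry_out", "payload": {
  "hand": -0.314,
  "series": [
    [[0, 0, 0], 0],
    [[0, 0, 0], 0],
    [[0, 0, 0], 0],
    [[0, 0, 0], 0]
  ]
}}

```text
t: 37.6
eef_pos: [0.4693, 0.1352, 0.1037]
orientation: [-2.22, -2.223, 0.001]
ft_force: [-0.5, -0.4, -1.1]
finger_gap: 0.0581
finger_force: 9.7
```

Emit:
{"api": "carry_out", "payload": {
  "hand": -0.318,
  "series": [
    [[0, 0, 0], 0],
    [[0, 0, 0], 0]
  ]
}}

```text
t: 37.8
eef_pos: [0.4694, 0.1352, 0.104]
orientation: [2.22, 2.223, -0.0]
ft_force: [-0.5, -0.0, -0.7]
finger_gap: 0.058
finger_force: 6.0
```

Emit:
{"api": "carry_out", "payload": {
  "hand": 0.3,
  "series": [
    [[0, 0, 0], 0],
    [[0, 0, 0], 0]
  ]
}}

```text
t: 38.0
eef_pos: [0.4694, 0.1352, 0.104]
orientation: [2.22, 2.223, -0.0]
ft_force: [-0.7, -0.1, -0.4]
finger_gap: 0.0577
finger_force: 29.9
```

```bash
python3 -c "
from h import *
cupblob()"
```

```text
grip px [322. 291.]
down bbox x [309. 279.] [334. 323.] mouth c [322. 314.]
tilt+y30 bbox x [301. 281.] [335. 326.] mouth c [313. 321.]
+y bbox x [292. 278.] [335. 321.] mouth c [302. 311.]
tilt-y30 bbox x [309. 278.] [342. 313.] mouth c [331. 301.]
blob (251, 357, 34, 24) 543.0
blob (277, 321, 43, 44) 1033.5
blob (308, 281, 23, 25) 372.5
F 29.853548532346394 gap 0.05767169829520856
```

Emit:
{"api": "carry_out", "payload": {
  "hand": -0.316,
  "series": [
    [[0, 0, 0], 0],
    [[0, 0, 0], 0],
    [[0, 0, 0], 0],
    [[0, 0, 0], 0]
  ]
}}

```text
t: 38.45
eef_pos: [0.4695, 0.1352, 0.104]
orientation: [2.22, 2.222, 0.0]
ft_force: [0.2, 0.9, -0.3]
finger_gap: 0.058
finger_force: 7.8
```

Emit:
{"api": "carry_out", "payload": {
  "hand": -0.318,
  "series": [
    [[0, 0, 0], 0],
    [[0, 0, 0], 0],
    [[0, 0, 0], 0]
  ]
}}

```text
t: 38.75
eef_pos: [0.4694, 0.1352, 0.104]
orientation: [2.22, 2.223, 0.0]
ft_force: [0.1, 0.5, 0.3]
finger_gap: 0.0584
finger_force: 6.0
```

```bash
python3 -c "
from h import *
cupblob()"|tail -2
```

```text
blob (308, 281, 24, 25) 376.0
F 6.019501971950376 gap 0.058357288978747174
```

Emit:
{"api": "carry_out", "payload": {
  "hand": -0.32,
  "series": [
    [[0, 0, 0], 0],
    [[0, 0, 0], 0]
  ]
}}

```text
t: 39.0
eef_pos: [0.4694, 0.1351, 0.104]
orientation: [2.22, 2.223, -0.0]
ft_force: [-0.6, -0.5, -0.3]
finger_gap: 0.0584
finger_force: 0.9
```

```bash
python3 -c "
from h import *
cupblob()"|tail -2
```

```text
blob (308, 281, 24, 23) 368.5
F 0.9116053384110501 gap 0.05835409412808056
```

Emit:
{"api": "carry_out", "payload": {
  "hand": -0.3195,
  "series": [
    [[0, 0, 0], 0]
  ]
}}

```text
t: 39.15
eef_pos: [0.4694, 0.1352, 0.104]
orientation: [2.22, 2.223, 0.0]
ft_force: [0.9, 0.4, -0.2]
finger_gap: 0.058
finger_force: 0.8
```

Emit:
{"api": "carry_out", "payload": {
  "hand": 0.3,
  "series": [
    [[0, 0, 0], 0],
    [[0, 0, 0], 0]
  ]
}}

```text
t: 39.35
eef_pos: [0.4694, 0.1352, 0.104]
orientation: [2.22, 2.223, -0.0]
ft_force: [-0.1, 0.3, -0.7]
finger_gap: 0.0574
finger_force: 30.0
```

```bash
python3 -c "
from h import *
cupblob()"|tail -2
```

```text
blob (302, 282, 31, 43) 780.5
F 29.98008957481943 gap 0.05738784758925522
```

Clamped with the cup about 27° off straight-down, mouth towards +y. I'll carry it to peg 0 and let the peg finish the alignment.

Emit:
{"api": "carry_out", "payload": {
  "series": [
    [[0, 0, -20], 0],
    [[0, 0, -30], 0],
    [[0, 0, -26], 0],
    [[0, 0, -10], 0],
    [[-8, 15, 0], 0],
    [[-16, 30, 0], 0],
    [[-16, 30, 0], 0],
    [[-16, 30, 0], 0],
    [[-16, 30, 0], 0],
    [[-10, 15, 0], 0],
    [[0, 0, 0], 0],
    [[0, 0, 0], 0]
  ]
}}

```text
t: 40.6
eef_pos: [0.6184, 0.0537, 0.189]
orientation: [-2.219, -2.222, 0.002]
ft_force: [-1.3, 0.8, -0.5]
finger_gap: 0.0574
finger_force: 30.0
```

```bash
cat >> h.py <<'E'
def contour(name="side",win=90):
    s,A=tool(); g=s["eef_pos"]+A@[0,0,-.019]; c=vision.camera(name); H=hsv(c)
    b=cv2.inRange(H,(100,120,30),(130,255,255)); x,y=proj(c,[g])[0].astype(int)
    ks=[k for k in blobs(box(b,max(x-win,0),x+win,max(y-win,0),y+win),200)]
    return c,g,ks
def tiltfit(peg):
    """bottom-most rim against peg in the side view"""
    c,g,ks=contour(); k=max(ks,key=cv2.contourArea); p=k[:,0,:].astype(float)
    v=proj(c,[g+[0,0,-.05]])[0]-proj(c,[g])[0]; 
    print("grip",(g*1000).round(1),proj(c,[g])[0].round(1),"down dir",v.round(1),"peg px",proj(c,[np.array(peg)/1000])[0].round(1))
    print("bbox",cv2.boundingRect(k),"area",cv2.contourArea(k),"minrect",[np.round(q,1) for q in cv2.minAreaRect(k)])
    th=np.linspace(0,6.28,90)
    for a in range(-40,45,10):
        t=np.deg2rad(a); d=np.array([0,np.sin(t),-np.cos(t)]); e=np.cross(d,[1,0,0]); ring=.029*np.c_[np.cos(th),np.sin(th)]@np.array([[1,0,0],e])
        m=proj(c,g+.074*d+ring); print(a,"rim bbox",m.min(0).round(0),m.max(0).round(0))
E
python3 -c "
from h import *
tiltfit((619.4,87.5,112))
todo(619.4,53.5,190,90)"
```

```text
grip [618.4  53.7 208. ] [291.5 224.2] down dir [ 0.9 15.6] peg px [284.9 260.3]
bbox (274, 215, 28, 42) area 670.0 minrect [array([289.8, 235.2]), array([22.7, 36.7]), np.float64(24.4)]
-40 rim bbox [294. 222.] [314. 243.]
-30 rim bbox [291. 227.] [312. 247.]
-20 rim bbox [288. 232.] [309. 250.]
-10 rim bbox [285. 236.] [307. 252.]
0 rim bbox [282. 240.] [304. 254.]
10 rim bbox [279. 243.] [301. 255.]
20 rim bbox [276. 246.] [298. 256.]
30 rim bbox [273. 247.] [295. 256.]
40 rim bbox [270. 247.] [292. 256.]
t 40.65 pos [618.   54.4 189.4] head 90.15 tilt [ 3.e-04 -2.e-03 -1.e+00] -> turn 0.0026 shift [-0.9  1.4 -0.6] gap 0.057471919464093496 q [ 0.16  0.8  -0.59  1.61  0.53  0.9  -0.63]
```

Emit:
{"api": "carry_out", "payload": {
  "series": [
    [[-0.5, 1, 8], 0],
    [[0, 0, 12], 0],
    [[0, 0, 10], 0],
    [[2, 0, 8], 0],
    [[3, 0, 8], 0],
    [[3, 0, 8], 0],
    [[2, 0, 6], 0],
    [[0, 0, 0], 0]
  ]
}}

```text
t: 41.45
eef_pos: [0.6223, 0.0559, 0.1318]
orientation: [2.218, 2.21, -0.008]
ft_force: [-0.6, -12.0, 16.2]
finger_gap: 0.0576
finger_force: 30.0
```

```bash
python3 -c "
from h import *
tiltfit((619.4,87.5,112))
print(monitor.state()['ft_force'])"|head -2
```

```text
grip [622.3  56.1 150.8] [290.8 241.9] down dir [ 0.9 14.7] peg px [284.9 260.3]
bbox (274, 234, 25, 29) area 479.5 minrect [array([286.7, 248.5]), array([22.7, 26.6]), np.float64(56.3)]
```

```bash
python3 -c "
from h import *
c=vision.camera('side');w=vision.camera('wrist')
a=cv2.resize(c['img'][190:310,220:360],None,fx=3.5,fy=3.5,interpolation=cv2.INTER_CUBIC)
b=cv2.resize(w['img'][140:460,170:470],(310,420))
cv2.imwrite('pics/n1.png',np.hstack([a,b[:420,:]])[:,:,::-1])"
```

```text
(no output)
```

View pics/n1.png

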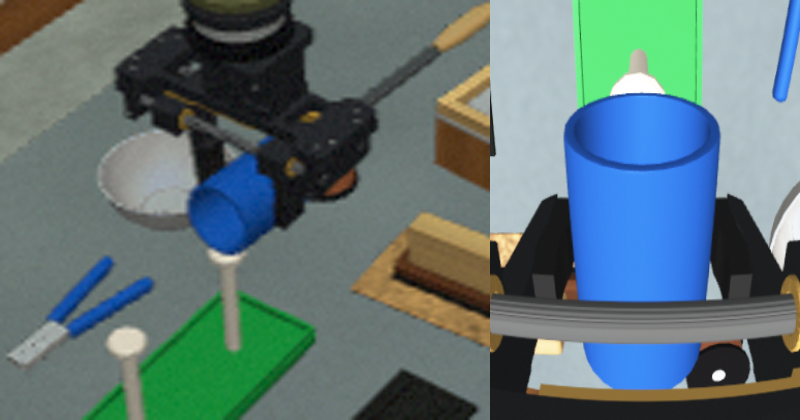

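The last view shows the cup nearly level in the grip, its mouth at +y and tipped about 17° up, with the outside of its rim resting on peg 0's head. The peg can rotate it: back off, bring the open mouth over the head, then push +y so the stem trips the lower rim downwards.

Emit:
{"api": "carry_out", "payload": {
  "series": [
    [[0, 0, -20], 0],
    [[0, 0, -30], 0],
    [[0, 0, -10], 0],
    [[-15, 0, 0], 0],
    [[-30, 0, 0], 0],
    [[-30, 0, 0], 0],
    [[0, 0, 0], 0],
    [[0, 0, 0], 0]
  ]
}}

```text
t: 42.4
eef_pos: [0.6195, -0.0141, 0.1882]
orientation: [-2.222, -2.219, 0.004]
ft_force: [0.1, 0.6, -0.7]
finger_gap: 0.0572
finger_force: 30.0
```

```bash
python3 -c "
from h import *
todo(619.4,-22,79,90)
c=vision.camera('wrist');cv2.imwrite('pics/n2.png',c['img'][:,:,::-1]);H=hsv(c);b=cv2.inRange(H,(100,120,30),(130,255,255))
for k in blobs(box(b,200,440,60,440),300): print(cv2.boundingRect(k),cv2.contourArea(k))
print(H[150:350:6,318,1:].tolist())
"
```

```text
t 42.4 pos [619.5 -14.1 188.2] head 89.92 tilt [-8.0e-04 -2.8e-03 -1.0e+00] -> turn -0.0014 shift [ -7.9   0.2 109.2] gap 0.05716396513474886 q [ 0.27  0.8  -0.6   1.62  0.54  0.9  -0.53]
(260, 401, 114, 36) 3166.5
(241, 210, 152, 161) 21268.5
[[139, 231], [28, 190], [28, 190], [29, 192], [28, 191], [29, 186], [28, 189], [27, 189], [29, 187], [27, 189], [143, 150], [192, 244], [192, 244], [191, 244], [192, 244], [191, 244], [191, 244], [193, 244], [193, 244], [198, 230], [185, 243], [195, 243], [194, 243], [195, 243], [194, 243], [194, 243], [194, 243], [195, 243], [194, 243], [195, 242], [194, 243], [195, 243], [194, 243], [194, 243]]
```

Emit:
{"api": "carry_out", "payload": {
  "series": [
    [[14, -15, 0], 0],
    [[24, -27, 0], 0],
    [[24, -27, 0], 0],
    [[24, -27, 0], 0],
    [[24, -27, 0], 0],
    [[18, -20, 0], 0],
    [[6, -6.5, 0], 0],
    [[0, 0, 20], 0],
    [[0, 0, 35], 0],
    [[0, 0, 35], 0],
    [[0, 0, 35], 0],
    [[0, 0, 20], 0],
    [[0, 0, 10], 0],
    [[0, 0, 0], 0]
  ]
}}

```text
t: 43.85
eef_pos: [0.4706, 0.1218, 0.0333]
orientation: [-2.218, -2.224, 0.004]
ft_force: [-0.7, 0.5, -0.1]
finger_gap: 0.058
finger_force: 30.0
```

Emit:
{"api": "carry_out", "payload": {
  "series": [
    [[0, 0, 4], 0],
    [[0, 0, 4], 0],
    [[0, 0, 0], 0]
  ]
}}

```text
t: 44.15
eef_pos: [0.4717, 0.1229, 0.0276]
orientation: [-2.219, -2.223, -0.005]
ft_force: [-0.5, 2.2, 3.4]
finger_gap: 0.0575
finger_force: 30.0
```

Emit:
{"api": "carry_out", "payload": {
  "hand": -1,
  "series": [
    [[0, 0, 0], 0],
    [[0, 0, 0], 0],
    [[0, 0, 0], 0],
    [[0, 0, 0], 0],
    [[0, 0, 0], 0],
    [[0, 0, -20], 0],
    [[0, 0, -40], 0],
    [[0, 0, -40], 0],
    [[0, 0, -40], 0],
    [[0, 0, -40], 0],
    [[-30, 0, 0], 0],
    [[-40, 0, 0], 0],
    [[-40, 0, 0], 0],
    [[-40, 0, 0], 0],
    [[-40, 0, 0], 0],
    [[-30, 0, 0], 0],
    [[0, 0, 0], 0],
    [[0, 0, 0], 0]
  ]
}}

```text
t: 45.95
eef_pos: [0.4709, -0.0987, 0.2069]
orientation: [-2.222, -2.22, -0.0]
ft_force: [-0.6, 0.9, 0.5]
finger_gap: 0.0882
finger_force: 0.0
```

```bash
python3 - <<'E'
from h import *
c=vision.camera("top"); H=hsv(c);blue=cv2.inRange(H,(100,150,60),(130,255,255))
for k in blobs(box(blue,100,330,250,350)):
    x,y,w,h=cv2.boundingRect(k); r=rect(c,k,.033); cy,hw=r[1],r[2]/2
    m=cy-hw; b=cy+hw; m=m+29*(m+29)/1075; b=b-29*(b+29)/1046
    print("cup",r,"ends",round(m,1),round(b,1),"V right edge",H[y+h//2,x+w-8:x+w+2,2].tolist(),"left",H[y+h//2,x-2:x+8,2].tolist())
white=cv2.inRange(H,(0,0,170),(180,70,255))
for k in blobs(box(white,130,300,220,260),15): print("peg",rect(c,k,.112))
todo(470,82,14,90)
E
```

```text
cup [471.6, 120.3, 95.3, 56.1, 89.7] ends 75.4 162.5 V right edge [198, 198, 197, 199, 198, 193, 152, 84, 73, 49] left [47, 45, 145, 198, 197, 197, 198, 198, 198, 198]
cup [471.0, 232.4, 102.9, 56.6, 88.0] ends 186.6 275.2 V right edge [188, 189, 169, 167, 195, 196, 198, 161, 69, 47] left [43, 84, 157, 195, 194, 195, 195, 195, 194, 194]
cup [473.5, 364.6, 109.3, 57.4, 88.1] ends 319.1 406.8 V right edge [164, 193, 193, 194, 194, 193, 194, 153, 50, 43] left [129, 148, 176, 185, 187, 185, 187, 188, 188, 188]
peg [614.4, 316.8, 25.6, 25.4, 1.1]
peg [616.9, 202.7, 25.7, 25.2, 45.1]
peg [619.4, 87.5, 25.6, 25.3, 44.9]
t 46.0 pos [471.1 -97.5 207.1] head 90.1 tilt [ 7.e-04  3.e-04 -1.e+00] -> turn 0.0017 shift [179.3  -1.2 193.2] gap 0.08808867847897144 q [ 0.52  0.62 -0.65  2.01  0.58  0.7  -0.5 ]
```

Emit:
{"api": "carry_out", "payload": {
  "hand": -1,
  "series": [
    [[20, 0, 0], 0],
    [[40, 0, 0], 0],
    [[40, 0, 0], 0],
    [[40, 0, 0], 0],
    [[30, 0, 0], 0],
    [[16.3, 0, 0], 0],
    [[0, 0, 20], 0],
    [[0, 0, 40], 0],
    [[0, 0, 40], 0],
    [[0, 0, 40], 0],
    [[0, 0, 30], 0],
    [[0, 0, 14], 0],
    [[0, 0, 6], 0],
    [[0, 0, 3], 0],
    [[0, 0, 0], 0]
  ]
}}

```text
t: 47.5
eef_pos: [0.4711, 0.0889, 0.0144]
orientation: [-2.219, -2.224, -0.001]
ft_force: [-0.4, 0.2, 0.5]
finger_gap: 0.0881
finger_force: 0.0
```

Emit:
{"api": "carry_out", "payload": {
  "hand": 0.3,
  "series": [
    [[0, 0, 0], 0],
    [[0, 0, 0], 0],
    [[0, 0, 0], 0],
    [[0, 0, 0], 0],
    [[0, 0, 0], 0],
    [[0, 0, -10], 0],
    [[0, 0, -25], 0],
    [[0, 0, -35], 0],
    [[0, 0, -35], 0],
    [[0, 0, -25], 0],
    [[0, 0, -6], 0],
    [[0, 0, 0], 0]
  ]
}}

```text
t: 48.7
eef_pos: [0.4713, 0.0877, 0.1503]
orientation: [2.22, 2.221, 0.002]
ft_force: [-0.3, 1.0, -1.0]
finger_gap: 0.0573
finger_force: 30.0
```

Emit:
{"api": "carry_out", "payload": {
  "series": [
    [[-11.5, 14.4, 0], 0],
    [[-21, 27, 0], 0],
    [[-21, 27, 0], 0],
    [[-21, 27, 0], 0],
    [[-21, 27, 0], 0],
    [[-15, 19, 0], 0],
    [[-6, 7, 0], 0],
    [[0, 0, 0], 0],
    [[0, 0, 15], 0],
    [[0, 0, 20], 0],
    [[0, 0, 12], 0],
    [[0, 0, 5], 0],
    [[0, 0, 0], 0]
  ]
}}

```text
t: 50.0
eef_pos: [0.6185, -0.0277, 0.0971]
orientation: [-2.218, -2.223, 0.002]
ft_force: [0.2, 0.1, -0.5]
finger_gap: 0.0575
finger_force: 30.0
```

```bash
cat >> h.py <<'E'
def rimrows(col=318):
    c=vision.camera('wrist');H=hsv(c);b=cv2.inRange(H,(100,120,30),(130,255,255))
    print([cv2.boundingRect(k) for k in blobs(box(b,200,440,40,440),300)])
    v=H[60:400,col,2].astype(int); e=np.where(abs(np.diff(v))>7)[0]+60; print("edges",e.tolist())
E
python3 -c "
from h import *
todo(619.4,-27.5,98,90)
rimrows()
"
```

```text
t 50.0 pos [618.5 -27.7  97.1] head 90.14 tilt [ 0.    -0.002 -1.   ] -> turn 0.0024 shift [ 0.2  0.9 -0.9] gap 0.05752260857945603 q [ 0.28  0.92 -0.57  1.68  0.69  0.75 -0.63]
[(232, 135, 172, 236)]
edges [60, 61, 71, 72, 73, 133, 135, 141, 142, 143, 144, 368, 369, 370, 374, 376, 378, 379, 381, 383, 385, 386, 390]
```

Emit:
{"api": "carry_out", "payload": {
  "series": [
    [[8, 1, 0], 0],
    [[12, 0, 0], 0],
    [[11, 0, 0], 0],
    [[4, 0, -3.5], 0],
    [[4, 0, -3.5], 0],
    [[3, 0, -3], 0],
    [[0, 0, 0], 0]
  ]
}}

```text
t: 50.75
eef_pos: [0.6202, 0.011, 0.1083]
orientation: [2.22, 2.219, -0.006]
ft_force: [-0.6, -4.9, -2.0]
finger_gap: 0.0576
finger_force: 30.0
```

```bash
python3 -c "
from h import *
todo(619.4,14.5,108,90)
rimrows()
"
```

```text
t 50.75 pos [620.2  11.  108.3] head 89.98 tilt [-4.4e-03 -8.0e-04 -1.0e+00] -> turn -0.0004 shift [ 3.5 -0.8  0.3] gap 0.057606620018813975 q [ 0.22  0.91 -0.58  1.67  0.67  0.77 -0.68]
[(236, 134, 162, 237)]
edges [94, 132, 133, 368, 369, 370, 374, 376, 377, 378, 379, 381, 383, 385, 386, 390]
```

Emit:
{"api": "carry_out", "payload": {
  "series": [
    [[5, 0, -4], 0],
    [[5, 0, -4], 0],
    [[4, 0, -4], 0],
    [[5, 0, -2], 0],
    [[6, 0, -2], 0],
    [[6, 0, -1], 0],
    [[0, 0, 0], 0]
  ]
}}

```text
t: 51.5
eef_pos: [0.6212, 0.0424, 0.126]
orientation: [2.22, 2.218, -0.002]
ft_force: [1.6, -2.6, -1.0]
finger_gap: 0.0575
finger_force: 30.0
```

```bash
python3 -c "
from h import *
todo(619.4,45.5,125,90)
rimrows()
"
```

```text
t 51.5 pos [621.2  42.4 126. ] head 89.93 tilt [-0.0032  0.0017 -1.    ] -> turn -0.0013 shift [ 3.1 -1.8  1. ] gap 0.05748120059280212 q [ 0.17  0.89 -0.59  1.66  0.65  0.8  -0.71]
[(243, 138, 148, 232)]
edges [136, 137, 138, 368, 369, 370, 374, 376, 378, 379, 381, 383, 384, 385, 386, 390]
```

Emit:
{"api": "carry_out", "payload": {
  "series": [
    [[5, 0, 0], 0],
    [[5, 0, 1], 0],
    [[5, 0, 1], 0],
    [[5, 0, 1], 0],
    [[5, 0, 1], 0],
    [[5, 0, 2], 0],
    [[5, 0, 2], 0],
    [[5, 0, 1], 0],
    [[0, 0, 0], 0]
  ]
}}

```text
t: 52.45
eef_pos: [0.6202, 0.086, 0.1157]
orientation: [-2.218, -2.224, -0.001]
ft_force: [0.2, -2.7, -0.9]
finger_gap: 0.0576
finger_force: 30.0
```

```bash
python3 -c "
from h import *
todo(619.4,86,117,90)
rimrows()
"
```

```text
t 52.45 pos [620.2  86.  115.7] head 90.14 tilt [ 1.e-03 -3.e-04 -1.e+00] -> turn 0.0025 shift [-0.  -0.8 -1.3] gap 0.05759071589845283 q [ 0.1   0.9  -0.58  1.65  0.65  0.79 -0.77]
[(237, 185, 160, 185)]
edges [65, 66, 73, 74, 182, 183, 308, 309, 368, 369, 370, 374, 376, 378, 379, 381, 383, 384, 385, 386, 390]
```

Emit:
{"api": "carry_out", "payload": {
  "series": [
    [[4, -0.8, 0], 0],
    [[3, 0, 0], 0],
    [[0, 0, 6], 0],
    [[-1, 0, 6], 0],
    [[-1, 0, 6], 0],
    [[-1, 0, 4], 0],
    [[0, 0, 0], 0]
  ]
}}

```text
t: 53.2
eef_pos: [0.6189, 0.0896, 0.0932]
orientation: [-2.218, -2.222, -0.0]
ft_force: [-0.1, -0.1, -0.8]
finger_gap: 0.0575
finger_force: 30.0
```

Emit:
{"api": "carry_out", "payload": {
  "hand": -0.5,
  "series": [
    [[0, 0, 0], 0],
    [[0, 0, 0], 0],
    [[0, 0, 0], 0],
    [[0, 0, 0], 0],
    [[0, 0, 0], 0]
  ]
}}

```text
t: 53.7
eef_pos: [0.6197, 0.0887, 0.0942]
orientation: [2.22, 2.222, 0.0]
ft_force: [0.0, 0.0, -0.0]
finger_gap: 0.066
finger_force: 0.0
```

Emit:
{"api": "carry_out", "payload": {
  "hand": -1,
  "series": [
    [[0, 0, 0], 0],
    [[0, 0, 0], 0],
    [[0, 0, 0], 0],
    [[0, 0, -10], 0],
    [[0, 0, -30], 0],
    [[0, 0, -40], 0],
    [[0, 0, -30], 0],
    [[-30, 0, 0], 0],
    [[-40, 0, 0], 0],
    [[-40, 0, 0], 0],
    [[-40, 0, 0], 0],
    [[-40, 0, 0], 0],
    [[0, 0, 0], 0],
    [[0, 0, 0], 0]
  ]
}}

```text
t: 55.1
eef_pos: [0.6197, -0.1024, 0.2045]
orientation: [2.223, 2.22, 0.001]
ft_force: [-0.5, 1.1, -0.7]
finger_gap: 0.0882
finger_force: 0.0
```

```bash
cat >> h.py <<'E'
PEGS=[(619.4,87.5),(616.9,202.7),(614.4,317.3)]
def hung():
    for n in ("top","side"):
        c=vision.camera(n);H=hsv(c);b=cv2.inRange(H,(100,130,30),(130,255,255)); th=np.linspace(0,6.28,90)
        ks=blobs(b,80)
        for i,p in enumerate(PEGS):
            ring=.029*np.c_[np.cos(th),np.sin(th),0*th]+np.array([*p,0])/1000
            q=proj(c,np.r_[ring+[0,0,.117],ring+[0,0,.027]]); lo,hi=q.min(0),q.max(0)
            for k in ks:
                x,y,w,h=cv2.boundingRect(k)
                if abs(x+w/2-(lo+hi)[0]/2)<25 and abs(y+h/2-(lo+hi)[1]/2)<25: print(n,"peg",i,"want",lo.round(0),hi.round(0),"got",(x,y),(x+w-1,y+h-1))
E
python3 -c "
from h import *
hung()
todo(471,260,14,90)"
```

```text
top peg 0 want [251. 217.] [283. 247.] got (252, 218) (281, 244)
side peg 0 want [274. 252.] [297. 292.] got (273, 253) (296, 292)
side peg 1 want [244. 277.] [271. 319.] got (239, 269) (263, 285)
t 55.2 pos [619.9 -99.3 204.7] head 90.19 tilt [ 1.5e-03  8.0e-04 -1.0e+00] -> turn 0.0033 shift [ 359.  -149.1  191.1] gap 0.08796804269348515 q [ 0.44  0.8  -0.67  1.58  0.57  0.96 -0.41]
```

Cup 0 hangs fully home on peg 0, and its silhouette agrees within 1–3 px in both views. The mouths of the next cups face -y and the neighbouring pegs block a flip along y, so I'll turn the gripped cup 90° and trip it along +x.

Emit:
{"api": "carry_out", "payload": {
  "hand": -1,
  "series": [
    [[15, -6, 0], 0.003],
    [[30, -12.5, 0], 0],
    [[30, -12.5, 0], 0],
    [[30, -12.5, 0], 0],
    [[30, -12.5, 0], 0],
    [[30, -12.5, 0], 0],
    [[30, -12.5, 0], 0],
    [[30, -12.5, 0], 0],
    [[30, -12.5, 0], 0],
    [[30, -12.5, 0], 0],
    [[30, -12.5, 0], 0],
    [[30, -12.5, 0], 0],
    [[15, -5.5, 0], 0],
    [[0, 0, 0], 0],
    [[0, 0, 0], 0]
  ]
}}

```text
t: 56.7
eef_pos: [0.4709, 0.2593, 0.2041]
orientation: [2.221, 2.221, -0.0]
ft_force: [0.0, -0.3, -0.2]
finger_gap: 0.088
finger_force: 0.0
```

```bash
python3 -c "
from h import *
todo(471,261,14,90)"
```

```text
t 56.7 pos [470.9 259.3 204.1] head 90.02 tilt [-6.e-04  1.e-04 -1.e+00] -> turn 0.0003 shift [  1.8   0.  190.1] gap 0.08801726563578306 q [-0.22  0.68 -0.62  1.85  0.55  0.78 -1.13]
```

Emit:
{"api": "carry_out", "payload": {
  "series": [
    [[1.8, 0, 20], 0],
    [[0, 0, 40], 0],
    [[0, 0, 40], 0],
    [[0, 0, 40], 0],
    [[0, 0, 28], 0],
    [[0, 0, 13], 0],
    [[0, 0, 6], 0],
    [[0, 0, 3], 0],
    [[0, 0, 0], 0]
  ]
}}

```text
t: 57.6
eef_pos: [0.4722, 0.2609, 0.0148]
orientation: [2.224, 2.218, 0.002]
ft_force: [-0.3, 0.3, -0.0]
finger_gap: 0.0881
finger_force: 0.0
```

Emit:
{"api": "carry_out", "payload": {
  "hand": 0.3,
  "series": [
    [[0, 0, 0], 0],
    [[0, 0, 0], 0],
    [[0, 0, 0], 0],
    [[0, 0, 0], 0],
    [[0, 0, 0], 0],
    [[0, 0, -10], 0],
    [[0, 0, -25], 0],
    [[0, 0, -35], 0],
    [[0, 0, -35], 0],
    [[0, 0, -25], 0],
    [[0, 0, -6], 0],
    [[0, 0, 0], 0]
  ]
}}

```text
t: 58.8
eef_pos: [0.4717, 0.2606, 0.1507]
orientation: [2.224, 2.218, 0.002]
ft_force: [1.0, 0.1, -1.0]
finger_gap: 0.0574
finger_force: 30.0
```

Emit:
{"api": "carry_out", "payload": {
  "series": [
    [[0, 0, 0], -0.1],
    [[0, 0, 0], -0.13],
    [[0, 0, 0], -0.13],
    [[0, 0, 0], -0.13],
    [[0, 0, 0], -0.13],
    [[0, 0, 0], -0.13],
    [[0, 0, 0], -0.13],
    [[0, 0, 0], -0.13],
    [[0, 0, 0], -0.13],
    [[0, 0, 0], -0.13],
    [[0, 0, 0], -0.13],
    [[0, 0, 0], -0.13],
    [[0, 0, 0], -0.04],
    [[0, 0, 0], 0],
    [[0, 0, 0], 0]
  ]
}}

```text
t: 60.3
eef_pos: [0.4708, 0.2602, 0.1487]
orientation: [-0.006, -3.14, 0.002]
ft_force: [-0.9, -0.1, -1.6]
finger_gap: 0.0577
finger_force: 30.0
```

```bash
python3 -c "
from h import *
todo(616.9-115,202.7,98,180)"
```

```text
t 60.3 pos [470.8 260.2 148.7] head 179.79 tilt [ 0.002  -0.0012 -1.    ] -> turn -0.0037 shift [-31.2 -57.5  50.7] gap 0.05767308163050723 q [-0.05  0.88 -0.96  1.89  0.94  0.91  0.07]
```

Emit:
{"api": "carry_out", "payload": {
  "series": [
    [[-8, -15, 0], -0.004],
    [[-12, -22, 0], 0],
    [[-11, -20.5, 0], 0],
    [[0, 0, 0], 0],
    [[0, 0, 15], 0],
    [[0, 0, 20], 0],
    [[0, 0, 12], 0],
    [[0, 0, 4], 0],
    [[0, 0, 0], 0],
    [[0, 0, 0], 0]
  ]
}}

```text
t: 61.3
eef_pos: [0.5025, 0.204, 0.0994]
orientation: [-0.003, 3.141, 0.001]
ft_force: [0.1, 0.6, -0.5]
finger_gap: 0.0576
finger_force: 30.0
```

```bash
python3 -c "
from h import *
todo(616.9-115,202.7,98,180)
c,g,ks=contour('top',120)
for k in ks:
  if cv2.boundingRect(k)[1]<290: print(cv2.boundingRect(k),rect(c,k,.117))"
```

```text
t 61.3 pos [502.5 204.   99.4] head -179.89 tilt [-4.e-04  7.e-04 -1.e+00] -> turn 0.0019 shift [ 0.6 -1.3  1.4] gap 0.057585273493072714 q [ 0.03  0.96 -0.91  1.91  1.04  0.84  0.12]
(196, 252, 28, 21) [554.6, 203.9, 57.0, 41.8, 89.7]
(252, 218, 30, 29) [615.9, 85.9, 64.3, 54.8, 44.9]
```

Emit:
{"api": "carry_out", "payload": {
  "series": [
    [[-8, -1, 1], 0],
    [[-12, 0, 0], 0],
    [[-11, 0, 0], 0],
    [[-4, 0, -3.5], 0],
    [[-4, 0, -3.5], 0],
    [[-3, 0, -3], 0],
    [[0, 0, 0], 0]
  ]
}}

```text
t: 62.05
eef_pos: [0.5417, 0.2015, 0.1079]
orientation: [0.003, -3.137, 0.004]
ft_force: [-6.7, -0.1, -0.8]
finger_gap: 0.0574
finger_force: 30.0
```

Emit:
{"api": "carry_out", "payload": {
  "series": [
    [[-5, 0, -4], 0],
    [[-5, 0, -4], 0],
    [[-4, 0, -4], 0],
    [[-5, 0, -2], 0],
    [[-6, 0, -2], 0],
    [[-6, 0, -1], 0],
    [[0, 0, 0], 0]
  ]
}}

```text
t: 62.75
eef_pos: [0.5743, 0.2029, 0.1254]
orientation: [0.004, -3.14, -0.001]
ft_force: [-2.6, 0.9, -1.6]
finger_gap: 0.0577
finger_force: 30.0
```

```bash
python3 -c "
from h import *
todo(616.9-42,202.7,125,180)
c,g,ks=contour('side',70)
for k in ks: print(cv2.boundingRect(k))
print(proj(c,[g])[0], proj(c,[[.6169,.2027,.112]])[0])"
```

```text
t 62.75 pos [574.3 202.9 125.4] head -179.85 tilt [ 1.6e-03  6.0e-04 -1.0e+00] -> turn 0.0026 shift [-0.6 -0.2  0.4] gap 0.057714911739771425 q [ 0.07  0.98 -0.95  1.69  0.94  0.99  0.35]
(263, 257, 34, 40)
[268.67572671 283.39023612] [256.32932311 286.13161467]
```

Forces follow the same pattern as on cup 0, so I continue.

Emit:
{"api": "carry_out", "payload": {
  "series": [
    [[-5, 0, 0], 0],
    [[-5, 0, 1], 0],
    [[-5, 0, 1], 0],
    [[-5, 0, 1], 0],
    [[-5, 0, 1], 0],
    [[-5, 0, 2], 0],
    [[-5, 0, 2], 0],
    [[-5, 0, 1], 0],
    [[0, 0, 0], 0]
  ]
}}

```text
t: 63.7
eef_pos: [0.6163, 0.2022, 0.1156]
orientation: [-0.0, 3.141, 0.0]
ft_force: [-2.8, -0.5, 0.6]
finger_gap: 0.0577
finger_force: 30.0
```

Emit:
{"api": "carry_out", "payload": {
  "series": [
    [[-4, 0, 0], 0],
    [[-4, 0, 0], 0],
    [[0, 0, 6], 0],
    [[1, 0, 6], 0],
    [[1, 0, 6], 0],
    [[1, 0, 4], 0],
    [[0, 0, 0], 0]
  ]
}}

```text
t: 64.4
eef_pos: [0.6213, 0.2017, 0.0934]
orientation: [-0.001, 3.14, -0.001]
ft_force: [-0.3, 0.9, -0.9]
finger_gap: 0.0574
finger_force: 30.0
```

```bash
python3 -c "
from h import *
todo(616.9,202.7,93,180)
hung()"
```

```text
t 64.4 pos [621.3 201.7  93.4] head -179.96 tilt [-1.3e-03 -7.0e-04 -1.0e+00] -> turn 0.0007 shift [4.4 1.  0.3] gap 0.05738248648142708 q [ 0.06  1.07 -0.92  1.56  0.96  1.02  0.42]
side peg 0 want [274. 252.] [297. 292.] got (274, 253) (296, 291)
side peg 1 want [244. 277.] [271. 319.] got (242, 272) (267, 310)
```

Emit:
{"api": "carry_out", "payload": {
  "hand": -0.5,
  "series": [
    [[3, 0.5, 0], 0],
    [[0, 0, 0], 0],
    [[0, 0, 0], 0],
    [[0, 0, 0], 0],
    [[0, 0, 0], 0],
    [[0, 0, 0], 0]
  ]
}}

```text
t: 65.1
eef_pos: [0.6176, 0.2028, 0.0941]
orientation: [-0.002, 3.141, -0.0]
ft_force: [-0.1, 0.3, -0.0]
finger_gap: 0.0662
finger_force: 0.0
```

Emit:
{"api": "carry_out", "payload": {
  "hand": -1,
  "series": [
    [[0, 0, 0], 0],
    [[0, 0, 0], 0],
    [[0, 0, 0], 0],
    [[0, 0, -10], 0],
    [[0, 0, -30], 0],
    [[0, 0, -40], 0],
    [[0, 0, -30], 0],
    [[15, 20, 0], 0],
    [[20, 27, 0], 0],
    [[20, 27, 0], 0],
    [[20, 27, 0], 0],
    [[20, 27, 0], 0],
    [[20, 27, 0], 0],
    [[20, 27, 0], 0],
    [[9, 9, 0], 0],
    [[0, 0, 0], 0]
  ]
}}

```text
t: 66.7
eef_pos: [0.4717, 0.3952, 0.2048]
orientation: [-0.008, 3.141, 0.002]
ft_force: [0.4, 0.5, 0.9]
finger_gap: 0.088
finger_force: 0.0
```

Emit:
{"api": "carry_out", "payload": {
  "series": [
    [[0, 0, 0], 0.1],
    [[0, 0, 0], 0.13],
    [[0, 0, 0], 0.13],
    [[0, 0, 0], 0.13],
    [[0, 0, 0], 0.13],
    [[0, 0, 0], 0.13],
    [[0, 0, 0], 0.13],
    [[0, 0, 0], 0.13],
    [[0, 0, 0], 0.13],
    [[0, 0, 0], 0.13],
    [[0, 0, 0], 0.13],
    [[0, 0, 0], 0.13],
    [[0, 0, 0], 0.04],
    [[0, 0, 0], 0],
    [[0, 0, 0], 0]
  ]
}}

```text
t: 68.2
eef_pos: [0.4745, 0.3922, 0.204]
orientation: [2.22, 2.222, -0.0]
ft_force: [0.4, -0.1, 0.1]
finger_gap: 0.0883
finger_force: 0.0
```

```bash
python3 -c "
from h import *
todo(473.5,393,14,90)
hung()
c=vision.camera('top');H=hsv(c);blue=cv2.inRange(H,(100,150,60),(130,255,255))
for k in blobs(box(blue,100,330,270,350)): print(rect(c,k,.033))"
```

```text
t 68.2 pos [474.5 392.2 204. ] head 90.05 tilt [-9.e-04  7.e-04 -1.e+00] -> turn 0.0009 shift [  1.   -1.1 190. ] gap 0.08827857026408348 q [-0.44  0.77 -0.6   1.62  0.52  0.92 -1.23]
top peg 0 want [251. 217.] [283. 247.] got (252, 218) (281, 246)
top peg 1 want [197. 219.] [232. 248.] got (199, 218) (232, 245)
side peg 0 want [274. 252.] [297. 292.] got (259, 278) (268, 303)
side peg 0 want [274. 252.] [297. 292.] got (274, 253) (296, 291)
side peg 1 want [244. 277.] [271. 319.] got (259, 278) (268, 303)
[473.6, 364.6, 109.3, 57.8, 87.7]
```

Two cups are hanging. The third repeats the same procedure.

Emit:
{"api": "carry_out", "payload": {
  "series": [
    [[1, -1, 20], 0],
    [[0, 0, 40], 0],
    [[0, 0, 40], 0],
    [[0, 0, 40], 0],
    [[0, 0, 28], 0],
    [[0, 0, 13], 0],
    [[0, 0, 6], 0],
    [[0, 0, 3], 0],
    [[0, 0, 0], 0]
  ]
}}

```text
t: 69.25
eef_pos: [0.4728, 0.3953, 0.015]
orientation: [-2.219, -2.224, -0.003]
ft_force: [1.1, 0.4, 0.0]
finger_gap: 0.0882
finger_force: 0.0
```

Emit:
{"api": "carry_out", "payload": {
  "hand": 0.3,
  "series": [
    [[0, 0, 0], 0],
    [[0, 0, 0], 0],
    [[0, 0, 0], 0],
    [[0, 0, 0], 0],
    [[0, 0, 0], 0],
    [[0, 0, -10], 0],
    [[0, 0, -25], 0],
    [[0, 0, -35], 0],
    [[0, 0, -35], 0],
    [[0, 0, -25], 0],
    [[0, 0, -6], 0],
    [[0, 0, 0], 0]
  ]
}}

```text
t: 70.45
eef_pos: [0.4723, 0.3947, 0.1507]
orientation: [2.219, 2.223, 0.002]
ft_force: [0.4, 1.0, -1.1]
finger_gap: 0.0574
finger_force: 30.0
```

Emit:
{"api": "carry_out", "payload": {
  "series": [
    [[0, 0, 0], -0.1],
    [[0, 0, 0], -0.13],
    [[0, 0, 0], -0.13],
    [[0, 0, 0], -0.13],
    [[0, 0, 0], -0.13],
    [[0, 0, 0], -0.13],
    [[0, 0, 0], -0.13],
    [[0, 0, 0], -0.13],
    [[0, 0, 0], -0.13],
    [[0, 0, 0], -0.13],
    [[0, 0, 0], -0.13],
    [[0, 0, 0], -0.13],
    [[0, 0, 0], -0.04],
    [[0, 0, 0], 0],
    [[0, 0, 0], 0]
  ]
}}

```text
t: 71.95
eef_pos: [0.4716, 0.394, 0.1485]
orientation: [0.001, -3.14, 0.003]
ft_force: [-0.3, -0.4, -0.4]
finger_gap: 0.0572
finger_force: 30.0
```

```bash
python3 -c "
from h import *
todo(614.4-115,317.5,98,180)"
```

```text
t 71.95 pos [471.6 394.  148.5] head -179.98 tilt [ 0.0018 -0.0018 -1.    ] -> turn 0.0004 shift [-27.9 -76.4  50.6] gap 0.057217871936111525 q [-0.29  0.95 -0.94  1.66  0.88  1.02  0.04]
```

Emit:
{"api": "carry_out", "payload": {
  "series": [
    [[-8, -18, 0], 0],
    [[-10, -28, 0], 0],
    [[-10, -20, 0], 0],
    [[0, -10, 0], 0],
    [[0, 0, 15], 0],
    [[0, 0, 20], 0],
    [[0, 0, 12], 0],
    [[0, 0, 4], 0],
    [[0, 0, 0], 0],
    [[0, 0, 0], 0]
  ]
}}

```text
t: 72.95
eef_pos: [0.5002, 0.3196, 0.0994]
orientation: [-0.003, 3.141, 0.002]
ft_force: [-0.9, 0.0, -0.8]
finger_gap: 0.0578
finger_force: 30.0
```

```bash
python3 -c "
from h import *
todo(614.4-115,317.5,98,180)
c,g,ks=contour('top',120)
for k in ks:
  if cv2.boundingRect(k)[1]<290: print(cv2.boundingRect(k),rect(c,k,.117))"
```

```text
t 72.95 pos [500.2 319.6  99.4] head -179.89 tilt [-3.e-04  1.e-03 -1.e+00] -> turn 0.0019 shift [ 0.8 -2.1  1.4] gap 0.05778148990802152 q [-0.17  0.99 -0.9   1.75  0.98  0.91  0.06]
(140, 252, 29, 20) [556.9, 320.1, 58.7, 39.7, -88.9]
(252, 218, 21, 29) [616.9, 94.3, 59.2, 42.0, 0.1]
(199, 218, 34, 29) [616.4, 192.6, 72.0, 56.2, 63.8]
```

Emit:
{"api": "carry_out", "payload": {
  "series": [
    [[-8, -2, 1], 0],
    [[-12, 0, 0], 0],
    [[-11, 0, 0], 0],
    [[-4, 0, -3.5], 0],
    [[-4, 0, -3.5], 0],
    [[-3, 0, -3], 0],
    [[0, 0, 0], 0]
  ]
}}

```text
t: 73.7
eef_pos: [0.5383, 0.3165, 0.108]
orientation: [0.005, -3.135, 0.003]
ft_force: [-8.6, -0.9, 0.7]
finger_gap: 0.0576
finger_force: 30.0
```

Emit:
{"api": "carry_out", "payload": {
  "series": [
    [[-5, 0, -4], 0],
    [[-5, 0, -4], 0],
    [[-4, 0, -4], 0],
    [[-5, 0, -2], 0],
    [[-6, 0, -2], 0],
    [[-6, 0, -1], 0],
    [[0, 0, 0], 0]
  ]
}}

```text
t: 74.4
eef_pos: [0.5726, 0.3176, 0.1256]
orientation: [0.003, -3.141, -0.002]
ft_force: [-4.0, 1.3, -1.4]
finger_gap: 0.0571
finger_force: 30.0
```

Emit:
{"api": "carry_out", "payload": {
  "series": [
    [[-5, 0, 0], 0],
    [[-5, 0, 1], 0],
    [[-5, 0, 1], 0],
    [[-5, 0, 1], 0],
    [[-5, 0, 1], 0],
    [[-5, 0, 2], 0],
    [[-5, 0, 2], 0],
    [[-5, 0, 1], 0],
    [[0, 0, 0], 0]
  ]
}}

```text
t: 75.3
eef_pos: [0.6142, 0.3165, 0.1155]
orientation: [-0.0, 3.141, -0.0]
ft_force: [-2.2, 0.3, 0.2]
finger_gap: 0.0573
finger_force: 30.0
```

Emit:
{"api": "carry_out", "payload": {
  "series": [
    [[-4, 0, 0], 0],
    [[-4, 0, 0], 0],
    [[0, 0, 6], 0],
    [[1, 0, 6], 0],
    [[1, 0, 6], 0],
    [[1, 0, 4], 0],
    [[0, 0, 0], 0]
  ]
}}

```text
t: 76.0
eef_pos: [0.619, 0.3162, 0.0932]
orientation: [-0.001, 3.141, -0.001]
ft_force: [-1.5, -0.3, -1.9]
finger_gap: 0.0576
finger_force: 30.0
```

```bash
python3 -c "
from h import *
todo(614.4,317.5,93,180)
hung()"
```

```text
t 76.0 pos [619.  316.2  93.2] head -179.96 tilt [-8.e-04 -1.e-03 -1.e+00] -> turn 0.0008 shift [4.6 1.3 0.2] gap 0.05760403487232435 q [-0.13  1.1  -0.91  1.42  0.93  1.08  0.36]
top peg 0 want [251. 217.] [283. 247.] got (252, 218) (281, 244)
top peg 1 want [197. 219.] [232. 248.] got (204, 218) (232, 239)
side peg 0 want [274. 252.] [297. 292.] got (273, 253) (296, 291)
side peg 1 want [244. 277.] [271. 319.] got (245, 269) (269, 317)
side peg 2 want [211. 305.] [241. 349.] got (210, 301) (235, 340)
```

Now I release, back away and check everything: cups, scraper and chips.

Emit:
{"api": "carry_out", "payload": {
  "hand": -0.5,
  "series": [
    [[3, 0.5, 0], 0],
    [[0, 0, 0], 0],
    [[0, 0, 0], 0],
    [[0, 0, 0], 0],
    [[0, 0, 0], 0],
    [[0, 0, 0], 0]
  ]
}}

```text
t: 76.7
eef_pos: [0.6155, 0.3174, 0.0941]
orientation: [-0.002, 3.141, 0.0]
ft_force: [0.0, 0.5, 0.1]
finger_gap: 0.0663
finger_force: 0.0
```

Emit:
{"api": "carry_out", "payload": {
  "hand": -1,
  "series": [
    [[0, 0, 0], 0],
    [[0, 0, 0], 0],
    [[0, 0, 0], 0],
    [[0, 0, -10], 0],
    [[0, 0, -30], 0],
    [[0, 0, -40], 0],
    [[0, 0, -30], 0],
    [[15, 0, 0], 0],
    [[35, 0, 0], 0],
    [[35, 0, 0], 0],
    [[35, 0, 0], 0],
    [[35, 0, 0], 0],
    [[0, 20, 0], 0],
    [[0, 40, 0], 0],
    [[0, 40, 0], 0],
    [[0, 30, 0], 0],
    [[0, 0, 0], 0],
    [[0, 0, 0], 0]
  ]
}}

```text
t: 78.5
eef_pos: [0.4597, 0.4474, 0.2044]
orientation: [-0.004, 3.141, -0.0]
ft_force: [0.1, 0.0, 0.3]
finger_gap: 0.0879
finger_force: 0.0
```

```bash
python3 - <<'E'
from h import *
hung()
c=vision.camera("top");H=hsv(c); s=vision.camera("side"); cv2.imwrite("pics/endtop.png",c["img"][:,:,::-1])
ridge=cv2.inRange(H,(15,80,165),(24,125,255))
for k in blobs(cv2.morphologyEx(box(ridge,325,358,250,318),cv2.MORPH_OPEN,np.ones((3,3)))): print("ridge",rect(c,k,.062))
ch=cv2.inRange(H,(15,135,40),(28,255,255))
for k in blobs(box(ch,400,570,230,350),4,600): print("brass",cv2.boundingRect(k))
# bystanders: compare with first image
o=cv2.imread("pics/top0.png")[:,:,::-1]; d=cv2.absdiff(o,c["img"]).max(2)
print("bystander diff px",(d[140:212,220:390]>40).sum(),(d[180:205,395:505]>40).sum())
print(monitor.state()["t"],monitor.state()["ft_force"])
E
```

```text
top peg 0 want [251. 217.] [283. 247.] got (252, 218) (281, 246)
top peg 1 want [197. 219.] [232. 248.] got (199, 218) (232, 246)
top peg 2 want [142. 220.] [183. 250.] got (144, 218) (183, 246)
side peg 0 want [274. 252.] [297. 292.] got (273, 253) (296, 291)
side peg 1 want [244. 277.] [271. 319.] got (239, 269) (267, 294)
side peg 2 want [211. 305.] [241. 349.] got (217, 326) (237, 346)
ridge [440.6, -68.0, 30.7, 13.0, 89.7]
ridge [494.9, -101.4, 26.3, 13.2, -0.6]
ridge [529.2, -45.6, 41.8, 15.4, -0.4]
ridge [508.4, -75.9, 97.3, 20.4, 3.1]
brass (516, 283, 12, 24)
brass (519, 260, 16, 9)
bystander diff px 0 0
78.7 [-1.63898024  0.1325176  -0.21565588]
```

The cups are placed and the bystanders haven't moved. The chip pattern in the pan looks different from before, so I'll fly over and count.

Emit:
{"api": "carry_out", "payload": {
  "series": [
    [[0, -20, 0], 0],
    [[-1, -40, 0], 0],
    [[-1, -40, 0], 0],
    [[-1, -40, 0], 0],
    [[-1, -40, 0], 0],
    [[-1, -40, 0], 0],
    [[-1, -40, 0], 0],
    [[-1, -40, 0], 0],
    [[-1, -40, 0], 0],
    [[-1, -40, 0], 0],
    [[-1, -40, 0], 0],
    [[-1, -40, 0], 0],
    [[-1, -40, 0], 0],
    [[-1, -40, 0], 0],
    [[-1, -40, 0], 0],
    [[-1, -40, 0], 0],
    [[-1, -40, 0], 0],
    [[-1, -40, 0], 0],
    [[-1, -40, 0], 0],
    [[0, -40, 0], 0]
  ]
}}

```text
t: 80.7
eef_pos: [0.4778, -0.3355, 0.2042]
orientation: [-0.001, -3.141, 0.001]
ft_force: [0.7, -0.8, 0.0]
finger_gap: 0.0881
finger_force: 0.0
```

Emit:
{"api": "carry_out", "payload": {
  "series": [
    [[0, -40, 0], 0],
    [[0, -40, 0], 0],
    [[0, -40, 0], 0],
    [[0, -40, 0], 0],
    [[0, -30, 0], 0],
    [[0, 0, 0], 0],
    [[0, 0, 0], 0]
  ]
}}

```text
t: 81.4
eef_pos: [0.4782, -0.5232, 0.2038]
orientation: [-0.001, -3.141, -0.001]
ft_force: [0.3, 1.6, -0.3]
finger_gap: 0.0883
finger_force: 0.0
```

```bash
python3 - <<'E'
from h import *
hung()
s,A=tool(); w=vision.camera("wrist"); H=hsv(w); cv2.imwrite("pics/endw.png",w["img"][:,:,::-1])
M=np.array(w["mount"]);K=np.array(w["intrinsics"])
def ray(px,z):
    v=(np.array(px)-K[:2,2])/K[0,0]; r=np.hypot(*v); d=np.r_[v/r*np.sin(r),np.cos(r)]
    d=A@M[:3,:3]@d; o=s["eef_pos"]+A@M[:3,3]; return (o+d*(z-o[2])/d[2])*1000
ex,ey=np.array([.9932,-.1167]),np.array([.1167,.9932]); P=np.array([500.9,-323.3])
m=cv2.inRange(H,(15,100,90),(32,255,255))
for k in blobs(m,60,4000):
    u=cv2.moments(k); p=(u["m10"]/u["m00"],u["m01"]/u["m00"]); X=ray(p,.012)[:2]-P
    print(np.round(p),cv2.contourArea(k),"plate frame",(X@ex).round(0),(X@ey).round(0))
print(s["eef_pos"])
E
```

```text
top peg 0 want [251. 217.] [283. 247.] got (252, 218) (281, 246)
top peg 1 want [197. 219.] [232. 248.] got (199, 218) (232, 246)
top peg 2 want [142. 220.] [183. 250.] got (144, 219) (182, 246)
side peg 0 want [274. 252.] [297. 292.] got (273, 253) (296, 291)
side peg 1 want [244. 277.] [271. 319.] got (239, 269) (269, 317)
side peg 2 want [211. 305.] [241. 349.] got (210, 304) (238, 347)
[452. 427.] 2657.0 plate frame 284.0 23.0
[518. 372.] 717.5 plate frame 185.0 88.0
[116. 372.] 715.5 plate frame 247.0 -435.0
[495. 337.] 79.0 plate frame 131.0 29.0
[399. 334.] 172.0 plate frame 132.0 -93.0
[334. 274.] 519.0 plate frame 68.0 -175.0
[383. 261.] 595.0 plate frame 49.0 -128.0
[628. 261.] 937.0 plate frame 16.0 215.0
[350. 208.] 1232.0 plate frame -1.0 -168.0
[617. 237.] 1067.0 plate frame -13.0 175.0
[395. 160.] 676.0 plate frame -52.0 -133.0
[470. 120.] 121.5 plate frame -102.0 -66.0
[ 0.4793457  -0.52140207  0.20430401]
```

```bash
python3 -c "
from station import ticket
print(ticket.close_job())"
```

```text
the job is handed in; nothing more can be done
None
```

The job is handed in, with no verdict shown. By my last camera check all five offcuts lie in the scrap pan (two touching, counted as one patch), all three cups hang upside down fully home on their own pegs, the scraper stands on its cork mat, and the bowl, spool, file and pliers haven't moved; one cup was dropped twice onto the drip mat on the way.

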